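# Set out the weigh-and-dissolve station

## Task

Set out the weigh-and-dissolve station: stand the empty glass beaker in the middle of the stirrer's plate with the knobbed cover on its mouth, covering it fully, and put the porcelain dish in the middle of the balance's pan. Stand the white jar on the bench midway between stirrer and balance, in line with the middles of their plates, and the amber dropper bottle on the bench in that same line, beside the stirrer on the side away from the balance, about 40 mm clear of its housing. Leave everything upright, and do not shift the green tube block or the beaker full of capped tubes.

Things in the scene. Friction and masses are not known exactly. Their poses are not given: they have to be found in the camera images.
- stirrer: Magnetic stirrer, fixed: white housing 124 mm wide (its y), topped by a 116 mm square white ceramic plate with two thin circles, 54 mm above the bench. Origin at bench level under the plate's middle, z up. It reaches 66 mm behind (+x) and 100 mm in front (-x, robot's side: low panel, black dial). Its y axis is the line through the middles of plate and balance pan; the balance may be either side.
- balance: Balance, fixed: white housing 124 mm wide, round steel pan 106 mm across on top, pan top 50 mm above the bench. Origin at bench level under the pan's middle, z up; reaches 68 mm behind, 111 mm in front (-x: display and keys). Always 300 mm from the stirrer, middle to middle, on its left or right; may be turned a few degrees against it. Both share a paper pad under 1 mm thick.
- beaker: Empty glass beaker, loose, upright, mouth up: outside diameter 52 mm, height 70 mm, wall 2.5 mm, a small spout 3 mm proud at the rim; about 60 g. Origin at the centre of its underside, z up.
- cover: Beaker cover of white plastic, loose, lying flat with its knob up: a disc 68 mm across and 6 mm thick with flat underside, and in its middle a round knob 15 mm in diameter (18 mm at the head) that stands 32 mm above the disc, 38 mm in all; about 45 g. Origin at the centre of its underside, z up.
- dish: Low round weighing dish of white porcelain, loose, upright: 58 mm across outside with straight sides, 26 mm high, wall 3 mm, open on top; about 50 g. Origin at the centre of its underside, z up.
- jar: White wide-mouth plastic jar with a white screw cap and plain paper label, loose, upright: body 58 mm across up to 62 mm height, cap 56 mm across, 85 mm high in all; about 140 g. Origin at the centre of its underside, z up.
- dropper: Amber glass dropper bottle, loose, upright: round body 33 mm across with straight sides up to 55 mm height, then shoulder, black collar (20 mm) and rubber bulb, 97 mm high in all; about 70 g. Origin at the centre of its underside, z up.
- tube_block: Bystander, leave alone: loose green tube block with holes in its faces, 55 x 55 x 60 mm, two tubes standing out to 80 mm height. Origin at the centre of its underside, z up.
- tube_beaker: Bystander, leave alone: loose glass beaker 68 mm across, 88 mm high, three blue-capped tubes in it up to 120 mm. Origin at the centre of its underside. It, the block and the five things to set out stand in any order in a curved row on the bare bench beyond stirrer and balance, at least 95 mm apart centre to centre; other equipment stands farther out at the back and sides.
There are look-alikes about, which are no part of the job. Leave any pink or red look-alike of the dish alone.

How it is judged:
At the end, for the whole second after the job is handed in: Beaker within 12 mm of the stirrer plate's middle, cover on it within 10 mm; dish within 12 mm of the pan's middle; jar within 15 mm of halfway and of the line; dropper within 15 mm of the line, outboard of the stirrer, 25 to 56 mm clear of it; all upright, on their supports, released, at rest (horizontal distance between beaker and stirrer below 0.012 m and z of beaker in the frame of stirrer between 0.05 and 0.058 m and angle between each of beaker, cover, dish, jar, dropper's own z axis and vertical below 0.1 rad and linear speed of each of beaker, cover, dish, jar, dropper below 0.02 m/s and horizontal distance between cover and beaker below 0.01 m and z of cover in the frame of beaker between 0.066 and 0.074 m and horizontal distance between dish and balance below 0.012 m and z of dish in the frame of balance between 0.046 and 0.054 m and x of jar in the frame of stirrer between -0.015 and 0.015 m and horizontal distance between jar and stirrer below 0.165 m and horizontal distance between jar and balance below 0.165 m and height (world z) of each of jar, dropper below 0.005 m and x of dropper in the frame of stirrer between -0.015 and 0.015 m and horizontal distance between dropper and stirrer between 0.1035 and 0.1345 m and horizontal distance between dropper and balance above 0.35 m); the robot touches nothing.
It fails at once if the green tube block is shifted by more than 15 mm or tipped (distance of tube_block from where it was at the start of the episode above 0.015 m or angle between tube_block's own z axis and vertical above 0.3 rad).
It fails at once if the beaker of tubes is shifted by more than 15 mm or tipped (distance of tube_beaker from where it was at the start of the episode above 0.015 m or angle between tube_beaker's own z axis and vertical above 0.3 rad).
It also fails if it takes over 144 s, if anything falls off the work surface, if the arm or the gripper's body presses on something with over 40 N, if the wrist force passes 120 N, or if a joint passes its speed limit or range.

## Robot

A 6-joint arm with a two-finger parallel gripper is mounted at the origin on the work surface. World frame = base frame: x ahead of the robot, y to its left, z up, the work surface at z = 0. Lengths are in m, angles in rad, forces in N, time in s.
With the tool pointing down it reaches from about 0.3 to 0.775 m from the base axis. Payload 14.6 kg.
Tool frame: the origin (TCP) lies at the very end of the fingers, on their centre line; the grasp point (between the pads) lies ctrl.grasp_offset behind it (ctrl.grasp_offset is the distance from the TCP to the grasp point, in m); z points along the fingers, y is the direction in which the jaws open and shut (so a half turn about z gives the same grasp; the last joint's range is limited). The gripper opens to 94 mm and grips with 3 to 60 N. Pads are 16 mm wide; open, the fingers measure 119 mm over their backs; the gripper's body (75 mm by 177 mm) begins 78 mm behind the grasp point.
Start: joints at [-1.396, 0.3, 1.521, -0, 1.321, -0.067], TCP at [0.132, -0.534, 0.205] pointing down, gripper open.
Joint ranges: [-3.03, 3.03], [-0.79, 2.21], [0.23, 2.52], [-1.04, 4.18], [0, 3.07], [-2.55, 2.55]. Speed limits (rad/s): [2.22, 2.22, 2.57, 3.14, 3.14, 3.14].

## Interface

Orientations are given as [roll, pitch, yaw] about the fixed x, y, z axes, in that order (R = Rz(yaw) Ry(pitch) Rx(roll)).
In Python, from station import ctrl gives the robot as it stands. The module is installed in compiled form; this text tells all that it offers.
- The arm moves only by the tool carry_out, never from a script. Its argument "deltas" is a list of rows, each an object of numbers: "x", "y", "z": the shift along the tool's x, y, z in units of 0.02 m (1.0 is 0.02 m); "wx", "wy", "wz": the turn, a rotation vector about the tool's x, y, z in units of 0.08 rad (1.0 is 0.08 rad); "jaw": the opening in per cent of the stroke, from 0 (shut) to 100 (fully open). A call has 1 to 12 rows; each row shifts and turns the commanded pose from where the row before left it, along the tool's axes as they then stand; what a row does not reach is not made up. A row lasts 1/12 s, in which the tool goes at most 41.7 mm and 7.16 degrees, less where a joint would pass 70% of its speed; a pose out of reach is approached as far as the arm can. A call with a number of a shift or a turn outside -1 to 1 is refused whole. A call with a gripper value outside its range is refused whole. The fingers move at their own pace and stop on an object; "squeeze" is the grip in N (left out, the last holds). Time passes only in rows, so rows that do not move let the fingers close. It gives the time, the measured TCP pose, the force and the opening at its end, in the units of the state.
- ctrl.get_obs(): the state, without advancing time (a new reading comes with each control period).
- ctrl.camera(name): name is "scene" or "top" or "wrist"; returns the picture (400x640x3 uint8, blue, green, red); there is no depth.
- ctrl.camera_params(name): a dict with "mtx" (3x3 intrinsics, pixels), "origin" and "attitude" of the camera in the world. Camera axes: x right, y down, z forward; pixel columns grow to the right and rows downward; lengths in m; the calibration is good to about 2 mm. A picture is of the moment at which its call begins: read the wrist's pose just before it. camera_params takes no time and is no camera call; for the wrist camera it gives the pose at the moment of the call.
- ctrl.hand_in(): hands the job in, once; it reports no verdict.
Trained networks look in the newest picture that a camera, given by its name, has taken for a name from the list of things; names that differ only in an ending like _2 or _b are one class to them, and where a whole thing is asked for, a point or a joint stands for the part that bears it (a point fixed in the world has none). Each returns a list of dicts, best first, with "conf" (0 to 1); they miss things now and then, are a little off and sometimes report something else, mostly with a low value. They report only what shows in the picture. A call takes as long as a camera call. They do not tell look-alikes from the thing itself.
- ctrl.boxes_of(camera, label): "rect" ([left, top, right, bottom] in pixels, round what is visible of it).
- ctrl.mark_of(camera, label): "position" ([row, column] in pixels: a listed point, or the origin of a listed thing).
The state is a dict: "time_s": time; "qpos": joint angles; "joint_vel": joint speeds; "tau": joint torques, N m; "ee_pos": TCP position; "eef_rot": TCP orientation; "force": force on the tool from outside, world axes, zero at the start; "moment": the same for the moment, N m; "grip_width": finger opening in m.
Only numpy, scipy, OpenCV 4.12 (cv2) and the standard library are available. Lean on these libraries where they do the work, as an engineer would, in place of code of your own. Each camera call takes 0.05 s, during which the arm holds its last target.

## Working session

There is one attempt and no reset: what is moved stays moved. The work goes in short steps, Python scripts to look and compute and a tool call to move; the robot and the scene stay as the last step left them, time stands still between calls to the robot, and variables do not carry over. Pictures are saved under pics/ and viewed, and the job is handed in when it is done.

Besides the shell and the picture viewer there is one more tool, called after "Request:" by a JSON object that holds its "name" and its "arguments", one argument or row to a line. carry_out: Moves the arm, as the interface text tells. Its arguments: {"type":"object","properties":{"deltas":{"type":"array"},"squeeze":{"type":"number"}},"required":["deltas"]}

```bash
mkdir -p pics; ls
python3 - <<'E'
from station import ctrl
import cv2
print(ctrl.get_obs()); print(ctrl.grasp_offset)
for n in ["scene","top","wrist"]:
    im=ctrl.camera(n); cv2.imwrite(f"pics/{n}0.png",im); print(n,ctrl.camera_params(n))
    for l in ["stirrer","balance","beaker","cover","dish","jar","dropper","tube_block","tube_beaker"]:
        if n!="wrist": print(l,[(d['conf'],[round(v) for v in d['position']]) for d in ctrl.mark_of(n,l)][:4])
E
```

```text
pics
{'time_s': 0.0, 'qpos': array([-1.39562212e+00,  3.00481176e-01,  1.52157493e+00, -2.50898365e-05,
        1.32072505e+00, -6.65972103e-02]), 'joint_vel': array([-4.82549939e-04, -2.07899874e-04,  1.67579854e-03,  7.19776559e-05,
       -1.68736214e-03,  1.38136926e-03]), 'tau': array([-2.26652010e-03, -5.31809628e+01, -3.52741098e+01,  7.06409407e-02,
        2.44026049e-02, -4.52106781e-05]), 'ee_pos': array([ 0.13162803, -0.53374094,  0.20488342]), 'eef_rot': array([-3.14040517e+00, -5.48441158e-05,  2.41777605e-01]), 'force': array([ 0.45470899, -0.23060745, -0.40441155]), 'moment': array([ 0.00443438, -0.0232103 ,  0.00623786]), 'grip_width': 0.09415551400930025}
0.0188
scene {'mtx': array([[411.10982437,   0.        , 318.62632051],
       [  0.        , 411.10982437, 201.82718066],
       [  0.        ,   0.        ,   1.        ]]), 'origin': array([ 1.24287015, -0.42329706,  0.65211938]), 'attitude': array([-2.21766403e+00, -1.92305414e-03,  1.01287743e+00])}
stirrer [(0.63, [212, 253]), (0.6, [175, 428])]
balance [(0.57, [176, 349])]
beaker [(0.82, [250, 345])]
cover [
[... 445 characters left out ...]
]), 'attitude': array([-2.98150025, -0.01478881, -1.55933033])}
stirrer [(0.89, [263, 363])]
balance [(0.71, [263, 245]), (0.15, [172, 321])]
beaker [(0.63, [176, 318])]
cover [(0.83, [215, 460])]
dish [(0.95, [222, 290]), (0.85, [173, 171]), (0.68, [182, 267]), (0.22, [214, 171])]
jar [(0.65, [188, 215])]
dropper [(0.49, [189, 362])]
tube_block [(0.96, [216, 168])]
tube_beaker [(0.74, [194, 411])]
wrist {'mtx': array([[305.51747578,   0.        , 318.07991676],
       [  0.        , 305.51747578, 199.73690399],
       [  0.        ,   0.        ,   1.        ]]), 'origin': array([ 0.19571567, -0.51822129,  0.38503327]), 'attitude': array([ 2.90941861e+00, -2.27353655e-04, -1.32930763e+00])}
```

View pics/top0.png

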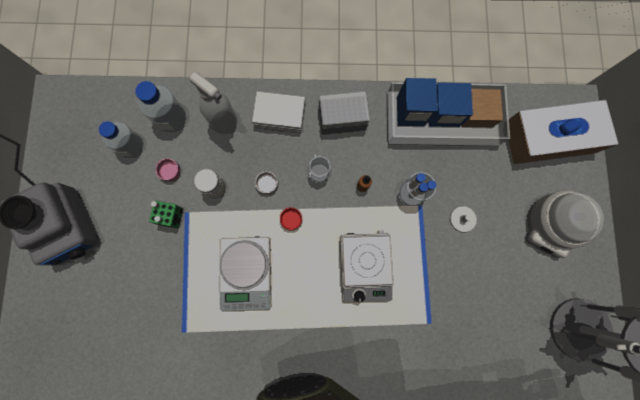

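View pics/scene0.png

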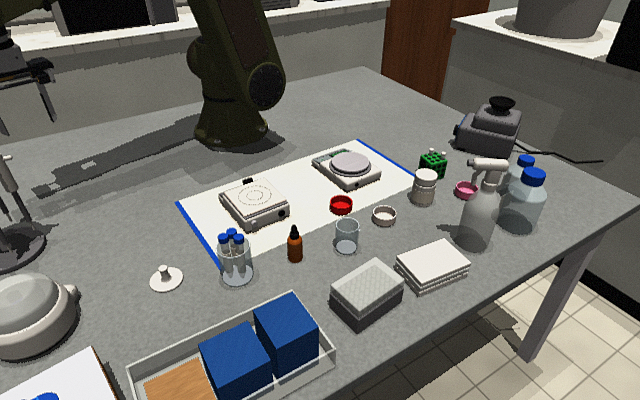

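Top view: white dish at about (267,183), beaker (319,170), dropper (365,183), cover (463,219), jar (206,182), stirrer plate (367,261) and pan (244,264). The red dish at (291,219) and the pink one at (168,170) are the decoys. Next I'll enlarge the crops and work out positions.

```bash
cat > h.py <<'E'
import numpy as np, cv2
from scipy.spatial.transform import Rotation as R
def rot(a): return R.from_euler('xyz',a).as_matrix()
def pix2plane(p,u,v,z):
    d=rot(p['attitude'])@np.linalg.inv(p['mtx'])@np.array([u,v,1.]); o=np.array(p['origin'])
    return o+d*(z-o[2])/d[2]
def proj(p,X):
    c=rot(p['attitude']).T@(np.array(X,float)-p['origin']); q=p['mtx']@c; return q[:2]/q[2]
E
python3 - <<'E'
from h import *
from station import ctrl
im=ctrl.camera("top");p=ctrl.camera_params("top")
cv2.imwrite("pics/c1.png",cv2.resize(im[150:350,140:480],None,fx=2.3,fy=2.3,interpolation=cv2.INTER_CUBIC))
P={}
for l,z in [("stirrer",0),("balance",0),("beaker",0),("cover",0),("dish",0),("jar",0),("dropper",0),("tube_block",0),("tube_beaker",0)]:
    for d in ctrl.mark_of("top",l)[:3]:
        r,c=d['position']; print(l,d['conf'],round(r),round(c),pix2plane(p,c,r,z)[:2].round(4))
ps=ctrl.camera_params("scene");ctrl.camera("scene")
for l in ["stirrer","balance","beaker","cover","dish","jar","dropper","tube_block","tube_beaker"]:
    for d in ctrl.mark_of("scene",l)[:3]:
        r,c=d['position']; print("S",l,d['conf'],round(r),round(c),pix2plane(ps,c,r,0)[:2].round(4))
E
```

```text
stirrer 0.74 263 363 [ 0.4548 -0.1204]
stirrer 0.24 188 211 [0.6459 0.2779]
balance 0.57 263 245 [0.4513 0.1803]
beaker 0.65 171 320 [ 0.6946 -0.0076]
dish 0.98 182 267 [0.6631 0.1318]
dish 0.87 219 289 [0.5657 0.0713]
dish 0.66 174 172 [0.6826 0.3828]
jar 0.6 189 216 [0.6426 0.2649]
jar 0.16 262 248 [0.4534 0.174 ]
dropper 0.69 260 364 [ 0.4614 -0.1218]
dropper 0.68 184 362 [ 0.6606 -0.1204]
dropper 0.35 172 319 [ 0.6938 -0.0052]
tube_block 0.9 219 172 [0.5614 0.3738]
tube_beaker 0.75 193 408 [ 0.6392 -0.2417]
tube_beaker 0.32 215 171 [0.5715 0.3777]
S stirrer 0.94 212 255 [ 0.4598 -0.1254]
S balance 0.74 174 346 [0.4407 0.1738]
S beaker 0.92 249 346 [ 0.6957 -0.0061]
S cover 0.94 279 166 [ 0.5699 -0.3817]
S cover 0.68 221 386 [0.6651 0.135 ]
S dish 0.75 196 465 [0.6962 0.3834]
S dish 0.61 210 340 [0.5709 0.0614]
S dish 0.6 218 387 [0.6575 0.145 ]
S jar 0.94 201 419 [0.649  0.2616]
S jar 0.6 173 352 [0.4432 0.1929]
S dropper 0.58 258 296 [ 0.6598 -0.1175]
S tube_block 0.59 176 430 [0.5749 0.3732]
S tube_beaker 0.63 279 242 [ 0.6546 -0.2455]
```

View pics/c1.png

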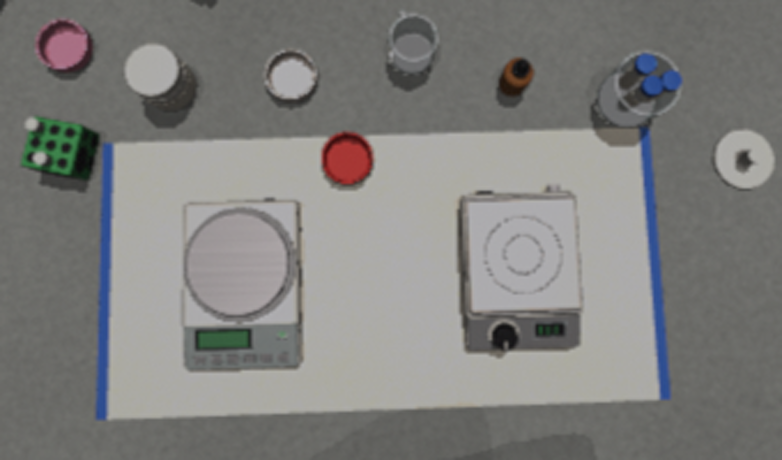

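Run:
```python
from h import *
from station import ctrl
p=ctrl.camera_params("top");s=ctrl.camera_params("scene")
f=lambda c,r:(c/2.3+140-.3,r/2.3+150-.3)
for n,c,r,z in [("stir",523,254,.054),("pan",240,263.5,.05),("dish",291,75,.026),("beaker",414,40,.07),("drop",521,68,.097),("cover",744,159,.006),("jar",152,71,.085),("sTL",468,197,.054),("sTR",576,195,.054),("sBL",468,312,.054),("sBR",580,308,.054),("red",347,158,.026)]:
    print(n,pix2plane(p,*f(c,r),z).round(4))
print("spray base~",pix2plane(s,478,243,0).round(3),"box front",[pix2plane(s,u,v,0).round(3) for u,v in [(331,303),(403,290)]])
for z in (.05,.08,.1):print(pix2plane(p,345,126,z).round(3))
```

```text
stir [ 0.4611 -0.1227  0.054 ]
pan [0.4478 0.1738 0.05  ]
dish [0.6565 0.1303 0.026 ]
beaker [ 0.6866 -0.0056  0.07  ]
drop [ 0.6509 -0.1161  0.097 ]
cover [ 0.5715 -0.3817  0.006 ]
jar [0.6448 0.2675 0.085 ]
sTL [ 0.5203 -0.0649  0.054 ]
sTR [ 0.5238 -0.1798  0.054 ]
sBL [ 0.4008 -0.0649  0.054 ]
sBR [ 0.4062 -0.1815  0.054 ]
red [0.5639 0.0657 0.026 ]
spray base~ [0.841 0.266 0.   ] box front [array([ 0.807, -0.121,  0.   ]), array([ 0.857,  0.023, -0.   ])]
[ 0.802 -0.07   0.05 ]
[ 0.79  -0.067  0.08 ]
[ 0.782 -0.065  0.1  ]
```

Request:
{"name": "carry_out", "arguments": {
  "deltas": [
    {"wz": 1, "z": -0.5, "jaw": 100},
    {"wz": 1, "z": -0.5},
    {"wz": 1.02, "z": -0.5},
    {"x": 0.75, "y": -1},
    {"x": 0.75, "y": -1},
    {"x": 0.75, "y": -1},
    {"x": 0.75, "y": -1},
    {"x": 0.75, "y": -1},
    {"x": 0.75, "y": -1},
    {"x": 0.75, "y": -1},
    {"x": 0.75, "y": -1},
    {"x": 0.75, "y": -1}
  ]
}}

```text
invalid input
```

Request:
{"name": "carry_out", "arguments": {
  "deltas": [
    {"x": 0.75, "y": -1},
    {"x": 0.75, "y": -1},
    {"x": 0.75, "y": -1},
    {"x": 0.75, "y": -1},
    {"x": 0.75, "y": -1},
    {"x": 0.75, "y": -1},
    {"x": 0.75, "y": -1},
    {"x": 0.75, "y": -1},
    {"x": 0.75, "y": -1},
    {"x": 0.75, "y": -1},
    {"x": 0.75, "y": -1},
    {"x": 0.75, "y": -1}
  ]
}}

```text
invalid input
```

Request:
{"name": "carry_out", "arguments": {
  "deltas": [
    {"x": 0, "y": 0, "z": -0.5, "wx": 0, "wy": 0, "wz": 1, "jaw": 100},
    {"x": 0, "y": 0, "z": -0.5, "wx": 0, "wy": 0, "wz": 1, "jaw": 100},
    {"x": 0, "y": 0, "z": -0.5, "wx": 0, "wy": 0, "wz": 1, "jaw": 100}
  ]
}}

```text
time_s: 2.3
ee_pos: [0.1317, -0.5339, 0.2358]
eef_rot: [-3.141, 0.0, -0.002]
force: [0.3, -0.3, -0.4]
grip_width: 0.0944
```

Request:
{"name": "carry_out", "arguments": {
  "deltas": [
    {"x": 0.75, "y": -1, "z": 0, "wx": 0, "wy": 0, "wz": 0, "jaw": 100},
    {"x": 0.75, "y": -1, "z": 0, "wx": 0, "wy": 0, "wz": 0, "jaw": 100},
    {"x": 0.75, "y": -1, "z": 0, "wx": 0, "wy": 0, "wz": 0, "jaw": 100},
    {"x": 0.75, "y": -1, "z": 0, "wx": 0, "wy": 0, "wz": 0, "jaw": 100},
    {"x": 0.75, "y": -1, "z": 0, "wx": 0, "wy": 0, "wz": 0, "jaw": 100},
    {"x": 0.75, "y": -1, "z": 0, "wx": 0, "wy": 0, "wz": 0, "jaw": 100},
    {"x": 0.75, "y": -1, "z": 0, "wx": 0, "wy": 0, "wz": 0, "jaw": 100},
    {"x": 0.75, "y": -1, "z": 0, "wx": 0, "wy": 0, "wz": 0, "jaw": 100},
    {"x": 0.75, "y": -1, "z": 0, "wx": 0, "wy": 0, "wz": 0, "jaw": 100},
    {"x": 0.75, "y": -1, "z": 0, "wx": 0, "wy": 0, "wz": 0, "jaw": 100},
    {"x": 0.75, "y": -1, "z": 0, "wx": 0, "wy": 0, "wz": 0, "jaw": 100},
    {"x": 0.75, "y": -1, "z": 0, "wx": 0, "wy": 0, "wz": 0, "jaw": 100}
  ]
}}

```text
time_s: 3.3
ee_pos: [0.3118, -0.2926, 0.2356]
eef_rot: [3.141, -0.0, 0.002]
force: [0.6, -0.2, -0.4]
grip_width: 0.0941
```

Request:
{"name": "carry_out", "arguments": {
  "deltas": [
    {"x": 0.75, "y": -1, "z": 0, "wx": 0, "wy": 0, "wz": 0, "jaw": 100},
    {"x": 0.75, "y": -1, "z": 0, "wx": 0, "wy": 0, "wz": 0, "jaw": 100},
    {"x": 0.75, "y": -1, "z": 0, "wx": 0, "wy": 0, "wz": 0, "jaw": 100},
    {"x": 0.75, "y": -1, "z": 0, "wx": 0, "wy": 0, "wz": 0, "jaw": 100},
    {"x": 0.75, "y": -1, "z": 0, "wx": 0, "wy": 0, "wz": 0, "jaw": 100},
    {"x": 0.75, "y": -1, "z": 0, "wx": 0, "wy": 0, "wz": 0, "jaw": 100},
    {"x": 0.75, "y": -1, "z": 0, "wx": 0, "wy": 0, "wz": 0, "jaw": 100},
    {"x": 0.75, "y": -1, "z": 0, "wx": 0, "wy": 0, "wz": 0, "jaw": 100},
    {"x": 0.75, "y": -1, "z": 0, "wx": 0, "wy": 0, "wz": 0, "jaw": 100},
    {"x": 0, "y": 0, "z": 0, "wx": 0, "wy": 0, "wz": 0, "jaw": 100}
  ]
}}

```text
time_s: 4.13
ee_pos: [0.4475, -0.1109, 0.2354]
eef_rot: [-3.141, -0.0, 0.004]
force: [-1.1, -0.3, -0.5]
grip_width: 0.0942
```

```bash
cat > look.py <<'E'
import sys
from h import *
from station import ctrl
def look(name,tag):
    p=ctrl.camera_params(name); o=ctrl.get_obs(); im=ctrl.camera(name)
    cv2.imwrite(f"pics/{tag}.png",im)
    print("t",round(o['time_s'],2),"ee",o['ee_pos'].round(4),o['eef_rot'].round(3),"w",round(o['grip_width'],4))
    import pickle; pickle.dump((p,o),open(f"pics/{tag}.pkl","wb"))
    return p,o,im
if __name__=="__main__": look(sys.argv[1],sys.argv[2])
E
python3 look.py wrist w1
```

```text
t 4.13 ee [ 0.4475 -0.1109  0.2354] [-3.141 -0.     0.004] w 0.0942
```

View pics/w1.png

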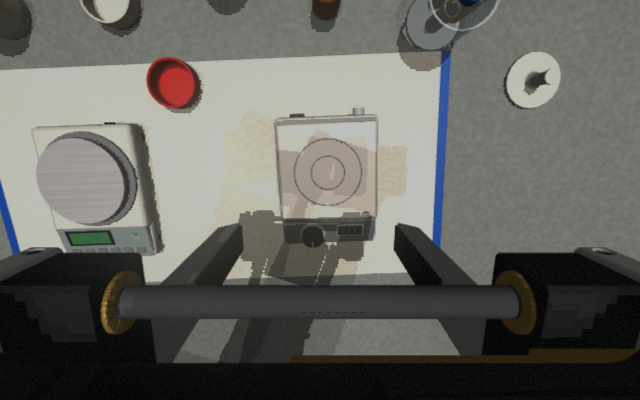

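```bash
cat > q.py <<'E'
import sys,pickle
from h import *
p,o=pickle.load(open(f"pics/{sys.argv[1]}.pkl","rb"))
for a in sys.argv[2:]:
    u,v,z=map(float,a.split(',')); print(a,pix2plane(p,u,v,z).round(4))
E
python3 q.py w1 328,172,.054 84,180,.05 533,80,.006 276.5,120,.054 377,117,.054 281,215,.054 376,219,.054
python3 - <<'E'
from h import *
import pickle
im=cv2.imread("pics/w1.png");
cv2.imwrite("pics/w1a.png",cv2.resize(im[100:260,20:390],None,fx=2.1,fy=2.1,interpolation=cv2.INTER_CUBIC))
E
```

```text
328,172,.054 [ 0.4621 -0.1227  0.054 ]
84,180,.05 [0.4506 0.1721 0.05  ]
533,80,.006 [ 0.5728 -0.381   0.006 ]
276.5,120,.054 [ 0.5217 -0.0631  0.054 ]
377,117,.054 [ 0.5254 -0.1779  0.054 ]
281,215,.054 [ 0.4087 -0.0656  0.054 ]
376,219,.054 [ 0.404  -0.1825  0.054 ]
```

View pics/w1a.png

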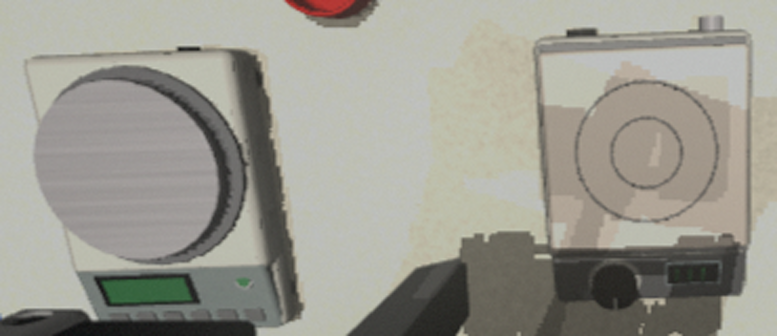

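Request:
{"name": "carry_out", "arguments": {
  "deltas": [
    {"x": 0.95, "y": -0.48, "z": 0, "wx": 0, "wy": 0, "wz": 0, "jaw": 100},
    {"x": 0.95, "y": -0.48, "z": 0, "wx": 0, "wy": 0, "wz": 0, "jaw": 100},
    {"x": 0.95, "y": -0.48, "z": 0, "wx": 0, "wy": 0, "wz": 0, "jaw": 100},
    {"x": 0.95, "y": -0.48, "z": 0, "wx": 0, "wy": 0, "wz": 0, "jaw": 100},
    {"x": 0.95, "y": -0.48, "z": 0, "wx": 0, "wy": 0, "wz": 0, "jaw": 100},
    {"x": 0.95, "y": -0.48, "z": 0, "wx": 0, "wy": 0, "wz": 0, "jaw": 100},
    {"x": 0.95, "y": -0.48, "z": 0, "wx": 0, "wy": 0, "wz": 0, "jaw": 100},
    {"x": 0.95, "y": -0.48, "z": 0, "wx": 0, "wy": 0, "wz": 0, "jaw": 100},
    {"x": 0.95, "y": -0.48, "z": 0, "wx": 0, "wy": 0, "wz": 0, "jaw": 100},
    {"x": 0.95, "y": -0.48, "z": 0, "wx": 0, "wy": 0, "wz": 0, "jaw": 100},
    {"x": 0.95, "y": -0.48, "z": 0, "wx": 0, "wy": 0, "wz": 0, "jaw": 100},
    {"x": 0, "y": 0, "z": 0, "wx": 0, "wy": 0, "wz": 0, "jaw": 100}
  ]
}}

```text
time_s: 5.18
ee_pos: [0.6563, -0.007, 0.2344]
eef_rot: [-3.141, 0.001, 0.002]
force: [0.1, 0.4, 0.3]
grip_width: 0.094
```

```bash
python3 look.py wrist w2
```

```text
t 5.18 ee [ 0.6563 -0.007   0.2344] [-3.141e+00  1.000e-03  2.000e-03] w 0.094
```

View pics/w2.png

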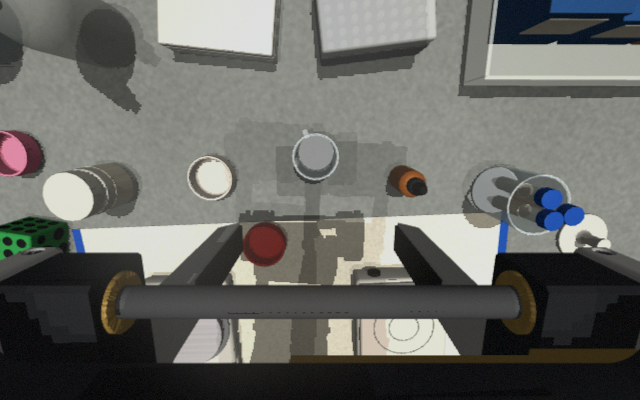

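```bash
python3 q.py w2 315,157.5,.07 317,152,0.003 211,176.5,.026 417,187,.097 408,181,.055 69,195,.085
python3 - <<'E'
import cv2
im=cv2.imread("pics/w2.png");
cv2.imwrite("pics/w2a.png",cv2.resize(im[110:230,170:450],None,fx=2.8,fy=2.8,interpolation=cv2.INTER_CUBIC))
E
```

```text
315,157.5,.07 [ 0.6894 -0.0036  0.07  ]
317,152,0.003 [ 0.6903 -0.0056  0.003 ]
211,176.5,.026 [0.6607 0.1302 0.026 ]
417,187,.097 [ 0.6612 -0.1115  0.097 ]
408,181,.055 [ 0.6604 -0.1141  0.055 ]
69,195,.085 [0.6491 0.2675 0.085 ]
```

View pics/w2a.png

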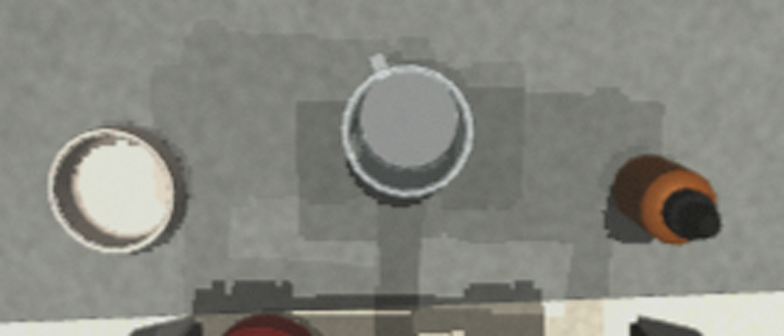

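Request:
{"name": "carry_out", "arguments": {
  "deltas": [
    {"x": 0.82, "y": -0.06, "z": 0.9, "wx": 0, "wy": 0, "wz": 0, "jaw": 100},
    {"x": 0.82, "y": -0.06, "z": 0.9, "wx": 0, "wy": 0, "wz": 0, "jaw": 100},
    {"x": 0, "y": 0, "z": 0.9, "wx": 0, "wy": 0, "wz": 0, "jaw": 100},
    {"x": 0, "y": 0, "z": 1, "wx": 0, "wy": 0, "wz": 0, "jaw": 100},
    {"x": 0, "y": 0, "z": 1, "wx": 0, "wy": 0, "wz": 0, "jaw": 100},
    {"x": 0, "y": 0, "z": 1, "wx": 0, "wy": 0, "wz": 0, "jaw": 100},
    {"x": 0, "y": 0, "z": 1, "wx": 0, "wy": 0, "wz": 0, "jaw": 100},
    {"x": 0, "y": 0, "z": 1, "wx": 0, "wy": 0, "wz": 0, "jaw": 100},
    {"x": 0, "y": 0, "z": 1, "wx": 0, "wy": 0, "wz": 0, "jaw": 100},
    {"x": 0, "y": 0, "z": 1, "wx": 0, "wy": 0, "wz": 0, "jaw": 100},
    {"x": 0, "y": 0, "z": 1, "wx": 0, "wy": 0, "wz": 0, "jaw": 100},
    {"x": 0, "y": 0, "z": 0, "wx": 0, "wy": 0, "wz": 0, "jaw": 100}
  ],
  "squeeze": 15
}}

```text
time_s: 6.23
ee_pos: [0.6849, -0.0061, 0.0176]
eef_rot: [-3.141, 0.006, 0.001]
force: [-0.4, -0.2, -1.1]
grip_width: 0.0938
```

Request:
{"name": "carry_out", "arguments": {
  "deltas": [
    {"x": 0, "y": 0, "z": 0, "wx": 0, "wy": 0, "wz": 0, "jaw": 40},
    {"x": 0, "y": 0, "z": 0, "wx": 0, "wy": 0, "wz": 0, "jaw": 40},
    {"x": 0, "y": 0, "z": 0, "wx": 0, "wy": 0, "wz": 0, "jaw": 40},
    {"x": 0, "y": 0, "z": 0, "wx": 0, "wy": 0, "wz": 0, "jaw": 40},
    {"x": 0, "y": 0, "z": 0, "wx": 0, "wy": 0, "wz": 0, "jaw": 40},
    {"x": 0, "y": 0, "z": 0, "wx": 0, "wy": 0, "wz": 0, "jaw": 40},
    {"x": 0, "y": 0, "z": 0, "wx": 0, "wy": 0, "wz": 0, "jaw": 40},
    {"x": 0, "y": 0, "z": 0, "wx": 0, "wy": 0, "wz": 0, "jaw": 40}
  ],
  "squeeze": 15
}}

```text
time_s: 6.9
ee_pos: [0.6877, -0.005, 0.0218]
eef_rot: [-3.142, -0.0, 0.002]
force: [-1.3, 0.4, 3.3]
grip_width: 0.0524
```

```bash
python3 look.py wrist w3;python3 look.py scene s3
```

```text
t 6.9 ee [ 0.6877 -0.005   0.0218] [-3.142e+00 -0.000e+00  2.000e-03] w 0.0524
t 6.95 ee [ 0.6877 -0.005   0.0218] [ 3.142e+00 -0.000e+00  2.000e-03] w 0.0526
```

View pics/w3.png

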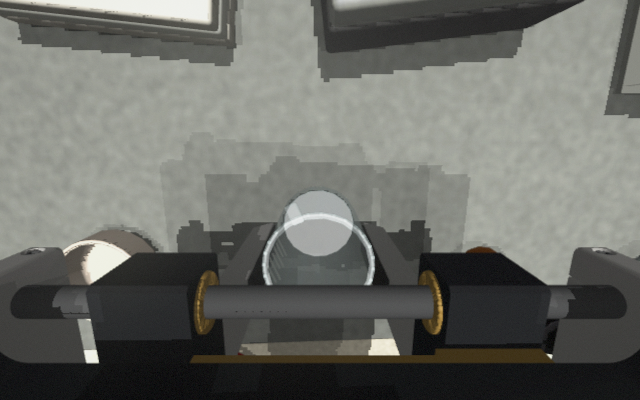

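View pics/s3.png

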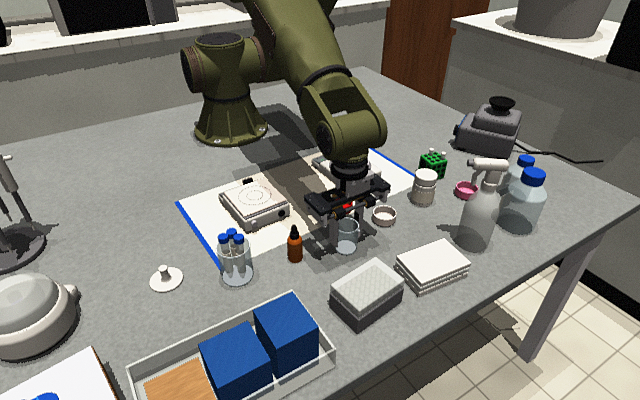

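```bash
python3 q.py w3 319,252,.07 319,224,0.003
```

```text
319,252,.07 [ 0.6978 -0.0055  0.07  ]
319,224,0.003 [ 0.6898 -0.0057  0.003 ]
```

```bash
python3 q.py w3 319,213,.07 263,262,.07 374,262,.07 319,190,0 319,257,0
```

```text
319,213,.07 [ 0.7165 -0.0054  0.07  ]
263,262,.07 [0.6928 0.0205 0.07  ]
374,262,.07 [ 0.6929 -0.031   0.07  ]
319,190,0 [ 0.7128 -0.0057  0.    ]
319,257,0 [ 0.6643 -0.0058  0.    ]
```

Request:
{"name": "carry_out", "arguments": {
  "deltas": [
    {"x": 0, "y": 0, "z": -0.6, "wx": 0, "wy": 0, "wz": 0, "jaw": 40},
    {"x": 0, "y": 0, "z": -0.9, "wx": 0, "wy": 0, "wz": 0, "jaw": 40},
    {"x": 0, "y": 0, "z": -0.9, "wx": 0, "wy": 0, "wz": 0, "jaw": 40},
    {"x": 0, "y": 0, "z": -0.9, "wx": 0, "wy": 0, "wz": 0, "jaw": 40},
    {"x": 0, "y": 0, "z": -0.9, "wx": 0, "wy": 0, "wz": 0, "jaw": 40},
    {"x": -0.4, "y": 0.2, "z": -0.9, "wx": 0, "wy": 0, "wz": 0, "jaw": 40},
    {"x": -0.8, "y": 0.4, "z": -0.9, "wx": 0, "wy": 0, "wz": 0, "jaw": 40},
    {"x": -0.9, "y": 0.46, "z": 0, "wx": 0, "wy": 0, "wz": 0, "jaw": 40},
    {"x": -0.9, "y": 0.46, "z": 0, "wx": 0, "wy": 0, "wz": 0, "jaw": 40},
    {"x": -0.9, "y": 0.46, "z": 0, "wx": 0, "wy": 0, "wz": 0, "jaw": 40},
    {"x": -0.9, "y": 0.46, "z": 0, "wx": 0, "wy": 0, "wz": 0, "jaw": 40},
    {"x": -0.9, "y": 0.46, "z": 0, "wx": 0, "wy": 0, "wz": 0, "jaw": 40}
  ]
}}

```text
time_s: 8.0
ee_pos: [0.5727, -0.0635, 0.1421]
eef_rot: [3.141, -0.0, 0.002]
force: [0.3, -0.5, -1.5]
grip_width: 0.0526
```

Request:
{"name": "carry_out", "arguments": {
  "deltas": [
    {"x": -0.9, "y": 0.46, "z": 0, "wx": 0, "wy": 0, "wz": 0, "jaw": 40},
    {"x": -0.9, "y": 0.46, "z": 0, "wx": 0, "wy": 0, "wz": 0, "jaw": 40},
    {"x": -0.9, "y": 0.46, "z": 0, "wx": 0, "wy": 0, "wz": 0, "jaw": 40},
    {"x": -0.9, "y": 0.46, "z": 0, "wx": 0, "wy": 0, "wz": 0, "jaw": 40},
    {"x": -0.8, "y": 0.46, "z": 0, "wx": 0, "wy": 0, "wz": 0, "jaw": 40},
    {"x": -0.6, "y": 0.3, "z": 0, "wx": 0, "wy": 0, "wz": 0, "jaw": 40},
    {"x": -0.3, "y": 0.2, "z": 0, "wx": 0, "wy": 0, "wz": 0, "jaw": 40},
    {"x": 0, "y": 0, "z": 0, "wx": 0, "wy": 0, "wz": 0, "jaw": 40},
    {"x": 0, "y": 0, "z": 0, "wx": 0, "wy": 0, "wz": 0, "jaw": 40}
  ]
}}

```text
time_s: 8.75
ee_pos: [0.4682, -0.1194, 0.1419]
eef_rot: [3.141, -0.001, 0.001]
force: [-0.3, 0.6, -0.4]
grip_width: 0.0524
```

```bash
python3 look.py wrist w4
```

```text
t 8.75 ee [ 0.4682 -0.1194  0.1419] [ 3.141e+00 -1.000e-03  1.000e-03] w 0.0524
```

View pics/w4.png

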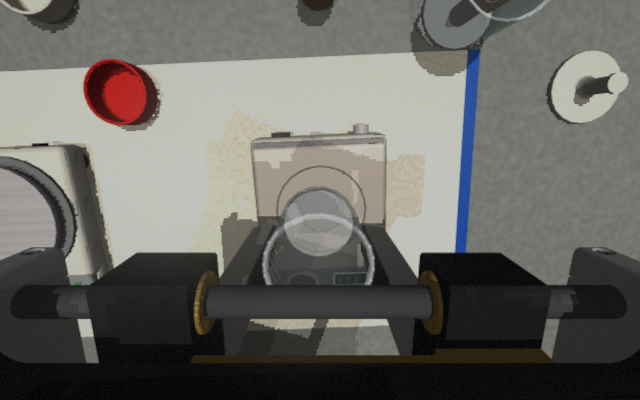

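Request:
{"name": "carry_out", "arguments": {
  "deltas": [
    {"x": -0.42, "y": 0.14, "z": 0.5, "wx": 0, "wy": 0, "wz": 0, "jaw": 40},
    {"x": 0, "y": 0, "z": 0.9, "wx": 0, "wy": 0, "wz": 0, "jaw": 40},
    {"x": 0, "y": 0, "z": 0.7, "wx": 0, "wy": 0, "wz": 0, "jaw": 40},
    {"x": 0, "y": 0, "z": 0.5, "wx": 0, "wy": 0, "wz": 0, "jaw": 40},
    {"x": 0, "y": 0, "z": 0.4, "wx": 0, "wy": 0, "wz": 0, "jaw": 40},
    {"x": 0, "y": 0, "z": 0.1, "wx": 0, "wy": 0, "wz": 0, "jaw": 40},
    {"x": 0, "y": 0, "z": 0.1, "wx": 0, "wy": 0, "wz": 0, "jaw": 40},
    {"x": 0, "y": 0, "z": 0, "wx": 0, "wy": 0, "wz": 0, "jaw": 40},
    {"x": 0, "y": 0, "z": 0, "wx": 0, "wy": 0, "wz": 0, "jaw": 40}
  ]
}}

```text
time_s: 9.55
ee_pos: [0.4597, -0.1223, 0.0779]
eef_rot: [3.141, -0.001, 0.002]
force: [0.0, -0.1, -1.1]
grip_width: 0.0525
```

```bash
python3 look.py wrist w5;python3 look.py scene s5; python3 look.py top t5
python3 - <<'E'
import cv2
a=cv2.imread("pics/s5.png")[140:300,180:380];b=cv2.imread("pics/t5.png")[200:360,300:500]
cv2.imwrite("pics/st5.png",cv2.resize(cv2.hconcat([a,b]),None,fx=2,fy=2,interpolation=cv2.INTER_CUBIC))
E
```

```text
t 9.55 ee [ 0.4597 -0.1223  0.0779] [ 3.141e+00 -1.000e-03  2.000e-03] w 0.0525
t 9.6 ee [ 0.4597 -0.1223  0.078 ] [ 3.141e+00 -1.000e-03  2.000e-03] w 0.0529
t 9.65 ee [ 0.4597 -0.1223  0.078 ] [ 3.141e+00 -1.000e-03  2.000e-03] w 0.0526
```

View pics/w5.png

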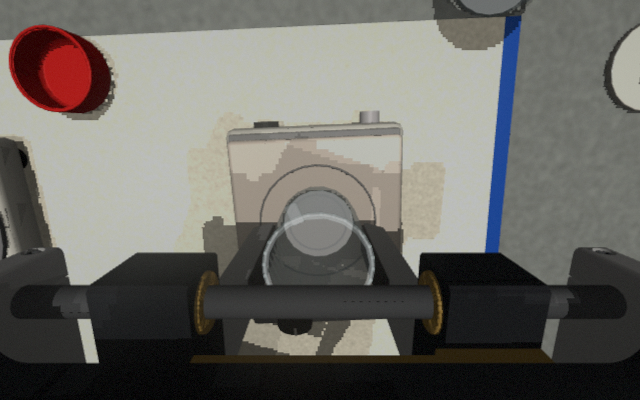

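View pics/st5.png

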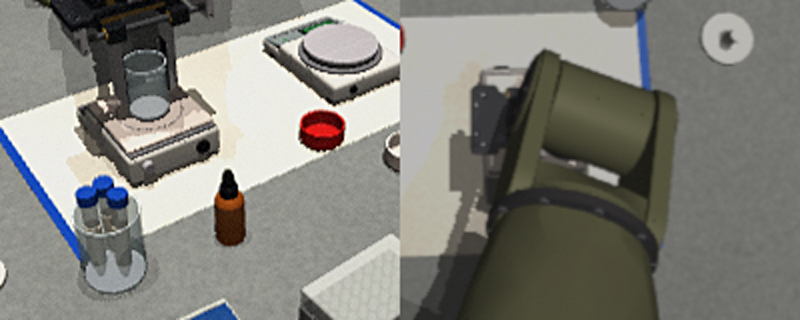

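Request:
{"name": "carry_out", "arguments": {
  "deltas": [
    {"x": 0, "y": 0, "z": 0.1, "wx": 0, "wy": 0, "wz": 0, "jaw": 40},
    {"x": 0, "y": 0, "z": 0, "wx": 0, "wy": 0, "wz": 0, "jaw": 40},
    {"x": 0, "y": 0, "z": 0, "wx": 0, "wy": 0, "wz": 0, "jaw": 80},
    {"x": 0, "y": 0, "z": 0, "wx": 0, "wy": 0, "wz": 0, "jaw": 80},
    {"x": 0, "y": 0, "z": 0, "wx": 0, "wy": 0, "wz": 0, "jaw": 80},
    {"x": 0, "y": 0, "z": 0, "wx": 0, "wy": 0, "wz": 0, "jaw": 80},
    {"x": 0, "y": 0, "z": -0.5, "wx": 0, "wy": 0, "wz": 0, "jaw": 80},
    {"x": 0, "y": 0, "z": -1, "wx": 0, "wy": 0, "wz": 0, "jaw": 80},
    {"x": 0, "y": 0, "z": -1, "wx": 0, "wy": 0, "wz": 0, "jaw": 80},
    {"x": 0, "y": 0, "z": -1, "wx": 0, "wy": 0, "wz": 0, "jaw": 80},
    {"x": 0, "y": 0, "z": -1, "wx": 0, "wy": 0, "wz": 0, "jaw": 80},
    {"x": 0, "y": 0, "z": -1, "wx": 0, "wy": 0, "wz": 0, "jaw": 80}
  ]
}}

```text
time_s: 10.7
ee_pos: [0.4592, -0.1222, 0.1873]
eef_rot: [3.141, -0.001, 0.002]
force: [0.2, -0.1, 0.1]
grip_width: 0.0752
```

Request:
{"name": "carry_out", "arguments": {
  "deltas": [
    {"x": 0, "y": 0, "z": -1, "wx": 0, "wy": 0, "wz": 0, "jaw": 80},
    {"x": 0, "y": 0, "z": -1, "wx": 0, "wy": 0, "wz": 0, "jaw": 80},
    {"x": 0, "y": 0, "z": 0, "wx": 0, "wy": 0, "wz": 0, "jaw": 80},
    {"x": 0, "y": 0, "z": 0, "wx": 0, "wy": 0, "wz": 0, "jaw": 80}
  ]
}}

```text
time_s: 11.03
ee_pos: [0.4595, -0.1222, 0.2265]
eef_rot: [3.141, -0.002, 0.002]
force: [0.2, 1.1, -0.6]
grip_width: 0.0748
```

```bash
python3 look.py wrist w6
```

```text
t 11.03 ee [ 0.4595 -0.1222  0.2265] [ 3.141e+00 -2.000e-03  2.000e-03] w 0.0748
```

View pics/w6.png

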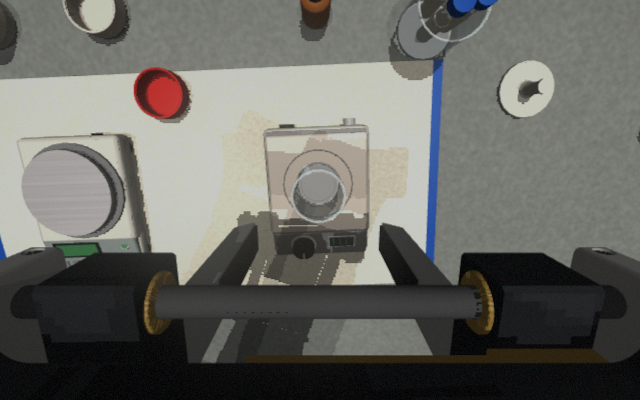

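```bash
python3 q.py w6 318.5,184,.054 319,185,.056 319.5,194,.124 527,88,.006
python3 - <<'E'
import cv2
im=cv2.imread("pics/w6.png");
cv2.imwrite("pics/w6a.png",cv2.resize(im[110:260,250:390],None,fx=4,fy=4,interpolation=cv2.INTER_CUBIC))
E
```

```text
318.5,184,.054 [ 0.4615 -0.123   0.054 ]
319,185,.056 [ 0.4607 -0.1236  0.056 ]
319.5,194,.124 [ 0.4646 -0.1238  0.124 ]
527,88,.006 [ 0.574  -0.3815  0.006 ]
```

View pics/w6a.png

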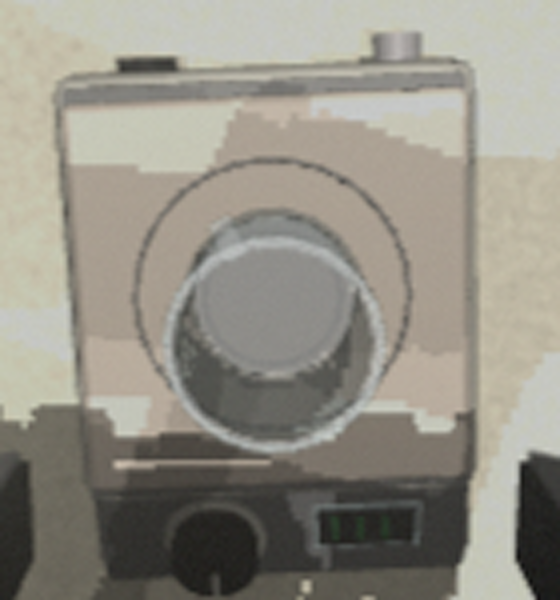

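Request:
{"name": "carry_out", "arguments": {
  "deltas": [
    {"x": 0.2, "y": 0.5, "z": 0, "wx": 0, "wy": 0, "wz": 0, "jaw": 60},
    {"x": 0.44, "y": 1, "z": 0, "wx": 0, "wy": 0, "wz": 0, "jaw": 60},
    {"x": 0.44, "y": 1, "z": 0, "wx": 0, "wy": 0, "wz": 0, "jaw": 60},
    {"x": 0.44, "y": 1, "z": 0, "wx": 0, "wy": 0, "wz": 0, "jaw": 60},
    {"x": 0.44, "y": 1, "z": 0, "wx": 0, "wy": 0, "wz": 0, "jaw": 60},
    {"x": 0.44, "y": 1, "z": 0, "wx": 0, "wy": 0, "wz": 0, "jaw": 60},
    {"x": 0.44, "y": 1, "z": 0, "wx": 0, "wy": 0, "wz": 0, "jaw": 60},
    {"x": 0.44, "y": 1, "z": 0, "wx": 0, "wy": 0, "wz": 0, "jaw": 60},
    {"x": 0.44, "y": 1, "z": 0, "wx": 0, "wy": 0, "wz": 0, "jaw": 60},
    {"x": 0.44, "y": 1, "z": 0, "wx": 0, "wy": 0, "wz": 0, "jaw": 60},
    {"x": 0.44, "y": 1, "z": 0, "wx": 0, "wy": 0, "wz": 0, "jaw": 60},
    {"x": 0.44, "y": 1, "z": 0, "wx": 0, "wy": 0, "wz": 0, "jaw": 60}
  ]
}}

```text
time_s: 12.08
ee_pos: [0.5605, -0.3537, 0.2238]
eef_rot: [-3.14, 0.002, 0.002]
force: [0.2, -0.1, 0.4]
grip_width: 0.0563
```

Request:
{"name": "carry_out", "arguments": {
  "deltas": [
    {"x": 0.44, "y": 1, "z": 0.5, "wx": 0, "wy": 0, "wz": 0, "jaw": 60},
    {"x": 0.2, "y": 0.5, "z": 1, "wx": 0, "wy": 0, "wz": 0, "jaw": 60},
    {"x": 0, "y": 0, "z": 1, "wx": 0, "wy": 0, "wz": 0, "jaw": 60},
    {"x": 0, "y": 0, "z": 1, "wx": 0, "wy": 0, "wz": 0, "jaw": 60},
    {"x": 0, "y": 0, "z": 0, "wx": 0, "wy": 0, "wz": 0, "jaw": 60},
    {"x": 0, "y": 0, "z": 0, "wx": 0, "wy": 0, "wz": 0, "jaw": 60}
  ]
}}

```text
time_s: 12.58
ee_pos: [0.5728, -0.3822, 0.154]
eef_rot: [-3.14, 0.003, 0.002]
force: [-0.2, 0.5, 1.0]
grip_width: 0.0566
```

```bash
python3 look.py wrist w7
```

```text
t 12.58 ee [ 0.5728 -0.3822  0.154 ] [-3.14e+00  3.00e-03  2.00e-03] w 0.0566
```

View pics/w7.png

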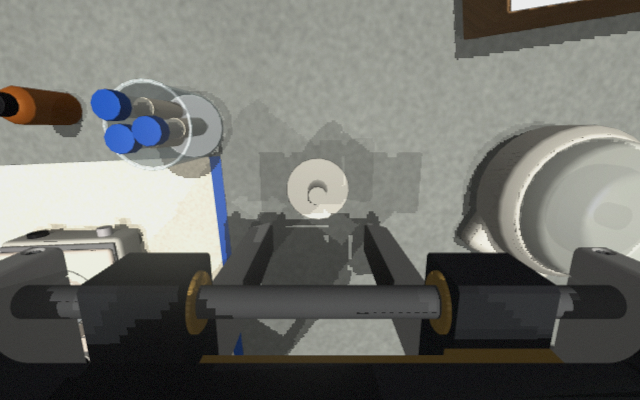

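```bash
python3 q.py w7 318,188.5,.006 317.5,193,.038
```

```text
318,188.5,.006 [ 0.5736 -0.382   0.006 ]
317.5,193,.038 [ 0.5755 -0.3816  0.038 ]
```

Request:
{"name": "carry_out", "arguments": {
  "deltas": [
    {"x": 0.05, "y": 0, "z": 1, "wx": 0, "wy": 0, "wz": 0, "jaw": 60},
    {"x": 0, "y": 0, "z": 1, "wx": 0, "wy": 0, "wz": 0, "jaw": 60},
    {"x": 0, "y": 0, "z": 1, "wx": 0, "wy": 0, "wz": 0, "jaw": 60},
    {"x": 0, "y": 0, "z": 1, "wx": 0, "wy": 0, "wz": 0, "jaw": 60},
    {"x": 0, "y": 0, "z": 1, "wx": 0, "wy": 0, "wz": 0, "jaw": 60},
    {"x": 0, "y": 0, "z": 0.9, "wx": 0, "wy": 0, "wz": 0, "jaw": 60},
    {"x": 0, "y": 0, "z": 0.6, "wx": 0, "wy": 0, "wz": 0, "jaw": 60},
    {"x": 0, "y": 0, "z": 0.4, "wx": 0, "wy": 0, "wz": 0, "jaw": 60},
    {"x": 0, "y": 0, "z": 0.1, "wx": 0, "wy": 0, "wz": 0, "jaw": 60},
    {"x": 0, "y": 0, "z": 0, "wx": 0, "wy": 0, "wz": 0, "jaw": 60},
    {"x": 0, "y": 0, "z": 0, "wx": 0, "wy": 0, "wz": 0, "jaw": 60}
  ]
}}

```text
time_s: 13.55
ee_pos: [0.575, -0.3824, 0.0168]
eef_rot: [3.141, -0.001, 0.002]
force: [0.3, 0.3, -0.1]
grip_width: 0.0565
```

Request:
{"name": "carry_out", "arguments": {
  "deltas": [
    {"x": 0, "y": 0, "z": 0, "wx": 0, "wy": 0, "wz": 0, "jaw": 5},
    {"x": 0, "y": 0, "z": 0, "wx": 0, "wy": 0, "wz": 0, "jaw": 5},
    {"x": 0, "y": 0, "z": 0, "wx": 0, "wy": 0, "wz": 0, "jaw": 5},
    {"x": 0, "y": 0, "z": 0, "wx": 0, "wy": 0, "wz": 0, "jaw": 5},
    {"x": 0, "y": 0, "z": 0, "wx": 0, "wy": 0, "wz": 0, "jaw": 5},
    {"x": 0, "y": 0, "z": 0, "wx": 0, "wy": 0, "wz": 0, "jaw": 5},
    {"x": 0, "y": 0, "z": 0, "wx": 0, "wy": 0, "wz": 0, "jaw": 5},
    {"x": 0, "y": 0, "z": 0, "wx": 0, "wy": 0, "wz": 0, "jaw": 5}
  ],
  "squeeze": 20
}}

```text
time_s: 14.22
ee_pos: [0.5744, -0.382, 0.0155]
eef_rot: [-3.142, -0.0, 0.002]
force: [0.6, -0.1, 0.5]
grip_width: 0.0142
```

```bash
python3 look.py wrist w8
```

```text
t 14.22 ee [ 0.5744 -0.382   0.0155] [-3.142e+00 -0.000e+00  2.000e-03] w 0.0142
```

View pics/w8.png

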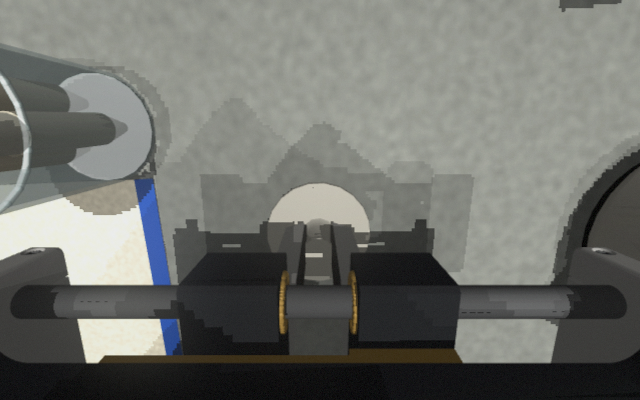

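```bash
python3 q.py w8 319,182.5,.006 269,222,.006 370,222,.006
```

```text
319,182.5,.006 [ 0.6068 -0.3826  0.006 ]
269,222,.006 [ 0.5808 -0.3503  0.006 ]
370,222,.006 [ 0.5809 -0.4157  0.006 ]
```

Request:
{"name": "carry_out", "arguments": {
  "deltas": [
    {"x": 0, "y": 0, "z": -0.4, "wx": 0, "wy": 0, "wz": 0, "jaw": 5},
    {"x": 0, "y": 0, "z": -0.9, "wx": 0, "wy": 0, "wz": 0, "jaw": 5},
    {"x": 0, "y": 0, "z": -1, "wx": 0, "wy": 0, "wz": 0, "jaw": 5},
    {"x": 0, "y": 0, "z": -1, "wx": 0, "wy": 0, "wz": 0, "jaw": 5},
    {"x": 0, "y": 0, "z": -1, "wx": 0, "wy": 0, "wz": 0, "jaw": 5},
    {"x": 0, "y": 0, "z": -1, "wx": 0, "wy": 0, "wz": 0, "jaw": 5},
    {"x": 0, "y": 0, "z": -1, "wx": 0, "wy": 0, "wz": 0, "jaw": 5},
    {"x": -0.2, "y": -0.5, "z": -1, "wx": 0, "wy": 0, "wz": 0, "jaw": 5},
    {"x": -0.4, "y": -0.9, "z": -0.9, "wx": 0, "wy": 0, "wz": 0, "jaw": 5},
    {"x": -0.4, "y": -0.9, "z": 0, "wx": 0, "wy": 0, "wz": 0, "jaw": 5},
    {"x": -0.4, "y": -0.9, "z": 0, "wx": 0, "wy": 0, "wz": 0, "jaw": 5},
    {"x": -0.4, "y": -0.9, "z": 0, "wx": 0, "wy": 0, "wz": 0, "jaw": 5}
  ]
}}

```text
time_s: 15.27
ee_pos: [0.5378, -0.2992, 0.1803]
eef_rot: [3.141, -0.001, 0.002]
force: [-0.1, -0.0, 0.9]
grip_width: 0.0149
```

Request:
{"name": "carry_out", "arguments": {
  "deltas": [
    {"x": -0.4, "y": -0.9, "z": 0, "wx": 0, "wy": 0, "wz": 0, "jaw": 5},
    {"x": -0.4, "y": -0.9, "z": 0, "wx": 0, "wy": 0, "wz": 0, "jaw": 5},
    {"x": -0.4, "y": -0.9, "z": 0, "wx": 0, "wy": 0, "wz": 0, "jaw": 5},
    {"x": -0.4, "y": -0.9, "z": 0, "wx": 0, "wy": 0, "wz": 0, "jaw": 5},
    {"x": -0.4, "y": -0.9, "z": 0, "wx": 0, "wy": 0, "wz": 0, "jaw": 5},
    {"x": -0.4, "y": -0.9, "z": 0, "wx": 0, "wy": 0, "wz": 0, "jaw": 5},
    {"x": -0.4, "y": -0.9, "z": 0, "wx": 0, "wy": 0, "wz": 0, "jaw": 5},
    {"x": -0.4, "y": -0.9, "z": 0, "wx": 0, "wy": 0, "wz": 0, "jaw": 5},
    {"x": -0.4, "y": -0.8, "z": 0, "wx": 0, "wy": 0, "wz": 0, "jaw": 5},
    {"x": -0.2, "y": -0.4, "z": 0, "wx": 0, "wy": 0, "wz": 0, "jaw": 5},
    {"x": 0, "y": 0, "z": 0, "wx": 0, "wy": 0, "wz": 0, "jaw": 5},
    {"x": 0, "y": 0, "z": 0, "wx": 0, "wy": 0, "wz": 0, "jaw": 5}
  ]
}}

```text
time_s: 16.27
ee_pos: [0.4623, -0.1324, 0.18]
eef_rot: [3.141, -0.001, 0.002]
force: [-0.2, -0.4, 0.2]
grip_width: 0.0145
```

```bash
python3 look.py wrist w9; python3 look.py scene s9
```

```text
t 16.27 ee [ 0.4623 -0.1324  0.18  ] [ 3.141e+00 -1.000e-03  2.000e-03] w 0.0145
t 16.32 ee [ 0.4624 -0.1328  0.1798] [ 3.141e+00 -1.000e-03  2.000e-03] w 0.0142
```

View pics/w9.png

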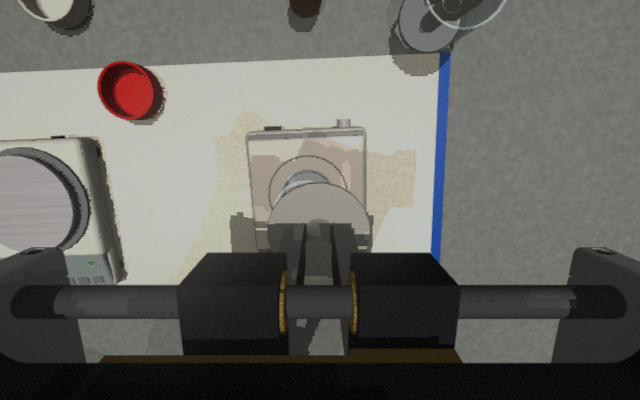

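View pics/s9.png

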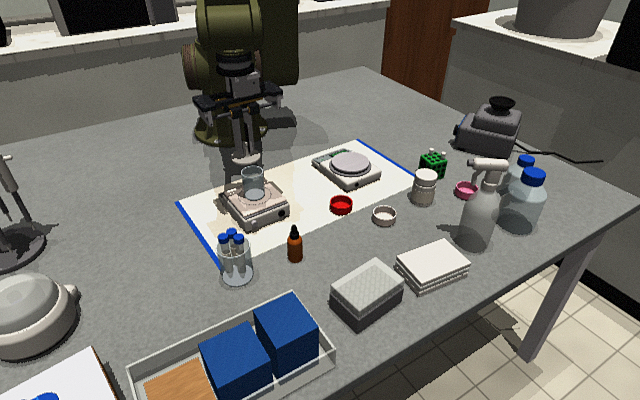

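Request:
{"name": "carry_out", "arguments": {
  "deltas": [
    {"x": 0.05, "y": -0.53, "z": 0, "wx": 0, "wy": 0, "wz": 0, "jaw": 5},
    {"x": 0, "y": 0, "z": 0.5, "wx": 0, "wy": 0, "wz": 0, "jaw": 5},
    {"x": 0, "y": 0, "z": 0.6, "wx": 0, "wy": 0, "wz": 0, "jaw": 5},
    {"x": 0, "y": 0, "z": 0.4, "wx": 0, "wy": 0, "wz": 0, "jaw": 5},
    {"x": 0, "y": 0, "z": 0.2, "wx": 0, "wy": 0, "wz": 0, "jaw": 5},
    {"x": 0, "y": 0, "z": 0.1, "wx": 0, "wy": 0, "wz": 0, "jaw": 5},
    {"x": 0, "y": 0, "z": 0, "wx": 0, "wy": 0, "wz": 0, "jaw": 5},
    {"x": 0, "y": 0, "z": 0, "wx": 0, "wy": 0, "wz": 0, "jaw": 5},
    {"x": 0, "y": 0, "z": 0, "wx": 0, "wy": 0, "wz": 0, "jaw": 5}
  ]
}}

```text
time_s: 17.12
ee_pos: [0.4632, -0.1217, 0.1439]
eef_rot: [3.141, -0.001, 0.002]
force: [0.2, -0.1, -0.0]
grip_width: 0.0142
```

```bash
python3 look.py wrist w10; python3 look.py scene s10
python3 - <<'E'
import cv2
a=cv2.imread("pics/s10.png")[140:240,190:310];b=cv2.imread("pics/w10.png")[120:270,230:410]
cv2.imwrite("pics/st10.png",cv2.hconcat([cv2.resize(a,(400,333),interpolation=cv2.INTER_CUBIC),cv2.resize(b,(400,333),interpolation=cv2.INTER_CUBIC)]))
E
```

```text
t 17.12 ee [ 0.4632 -0.1217  0.1439] [ 3.141e+00 -1.000e-03  2.000e-03] w 0.0142
t 17.17 ee [ 0.4632 -0.1217  0.1439] [ 3.141e+00 -1.000e-03  2.000e-03] w 0.014
```

View pics/st10.png

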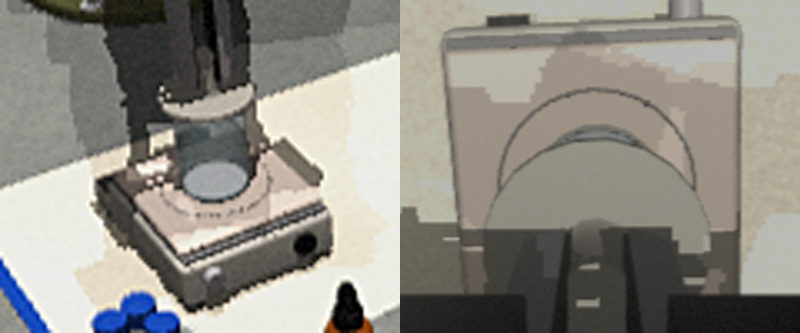

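Run:
```python
from h import *
import pickle
p,o=pickle.load(open("pics/s10.pkl","rb"))
im=cv2.imread("pics/s10.png"); k=8; x0,y0=210,155
c=cv2.resize(im[y0:y0+65,x0:x0+85],None,fx=k,fy=k,interpolation=cv2.INTER_NEAREST)
def circ(cx,cy,z,r,col):
    t=np.linspace(0,2*np.pi,80)
    q=np.array([proj(p,[cx+r*np.cos(a),cy+r*np.sin(a),z]) for a in t])
    cv2.polylines(c,[((q-[x0,y0]+.5)*k).astype(np.int32)],True,col,1)
circ(.462,-.123,.054,.026,(0,0,255)); circ(.462,-.123,.124,.026,(0,0,255))
circ(.462,-.123,.1284,.034,(0,255,0));circ(.462,-.123,.1344,.034,(0,255,0))
circ(.4617,-.1227,.054,.0275,(255,0,0))
cv2.imwrite("pics/ov.png",c)
```

```text
(no output)
```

View pics/ov.png

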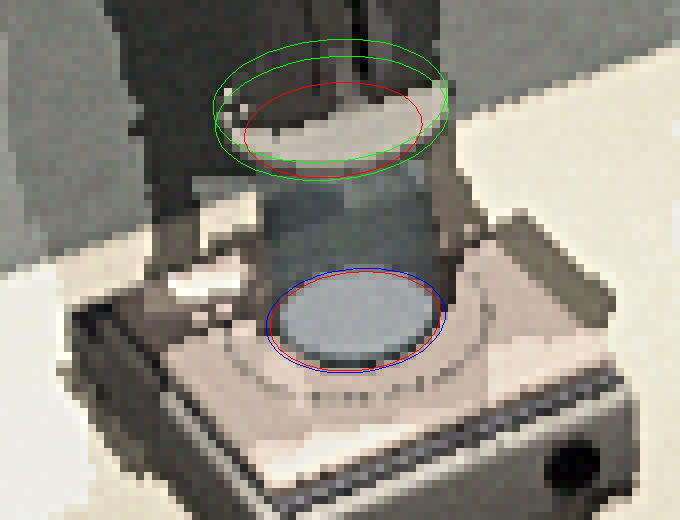

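Request:
{"name": "carry_out", "arguments": {
  "deltas": [
    {"x": 0, "y": 0, "z": 0.12, "wx": 0, "wy": 0, "wz": 0, "jaw": 5},
    {"x": 0, "y": 0, "z": 0.1, "wx": 0, "wy": 0, "wz": 0, "jaw": 5},
    {"x": 0, "y": 0, "z": 0, "wx": 0, "wy": 0, "wz": 0, "jaw": 5},
    {"x": 0, "y": 0, "z": 0, "wx": 0, "wy": 0, "wz": 0, "jaw": 5}
  ]
}}

```text
time_s: 17.55
ee_pos: [0.4631, -0.1216, 0.1392]
eef_rot: [3.141, -0.0, 0.002]
force: [-0.9, 0.9, 3.2]
grip_width: 0.0145
```

Request:
{"name": "carry_out", "arguments": {
  "deltas": [
    {"x": 0, "y": 0, "z": 0, "wx": 0, "wy": 0, "wz": 0, "jaw": 50},
    {"x": 0, "y": 0, "z": 0, "wx": 0, "wy": 0, "wz": 0, "jaw": 50},
    {"x": 0, "y": 0, "z": 0, "wx": 0, "wy": 0, "wz": 0, "jaw": 50},
    {"x": 0, "y": 0, "z": 0, "wx": 0, "wy": 0, "wz": 0, "jaw": 50},
    {"x": 0, "y": 0, "z": 0, "wx": 0, "wy": 0, "wz": 0, "jaw": 50},
    {"x": 0, "y": 0, "z": -0.5, "wx": 0, "wy": 0, "wz": 0, "jaw": 50},
    {"x": 0, "y": 0, "z": -1, "wx": 0, "wy": 0, "wz": 0, "jaw": 50},
    {"x": 0, "y": 0, "z": -1, "wx": 0, "wy": 0, "wz": 0, "jaw": 50},
    {"x": 0, "y": 0, "z": -1, "wx": 0, "wy": 0, "wz": 0, "jaw": 50},
    {"x": 0, "y": 0, "z": -1, "wx": 0, "wy": 0, "wz": 0, "jaw": 50},
    {"x": 0, "y": 0, "z": 0, "wx": 0, "wy": 0, "wz": 0, "jaw": 100},
    {"x": 0, "y": 0, "z": 0, "wx": 0, "wy": 0, "wz": 0, "jaw": 100}
  ]
}}

```text
time_s: 18.55
ee_pos: [0.4632, -0.1217, 0.2301]
eef_rot: [3.141, -0.002, 0.002]
force: [-0.5, -0.7, -0.8]
grip_width: 0.0566
```

```bash
python3 look.py wrist w11; python3 look.py scene s11
python3 - <<'E'
import cv2
a=cv2.imread("pics/s11.png")[140:240,190:310];b=cv2.imread("pics/w11.png")[120:270,230:410]
cv2.imwrite("pics/st11.png",cv2.hconcat([cv2.resize(a,(400,333),interpolation=cv2.INTER_CUBIC),cv2.resize(b,(400,333),interpolation=cv2.INTER_CUBIC)]))
E
```

```text
t 18.55 ee [ 0.4632 -0.1217  0.2301] [ 3.141e+00 -2.000e-03  2.000e-03] w 0.0566
t 18.6 ee [ 0.4628 -0.1216  0.229 ] [ 3.142e+00 -0.000e+00  2.000e-03] w 0.0609
```

View pics/st11.png

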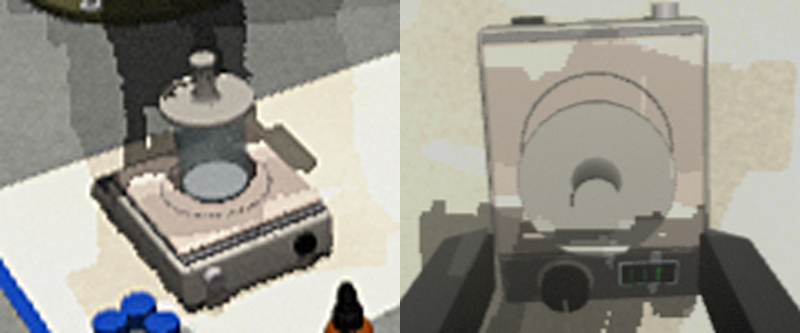

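Request:
{"name": "carry_out", "arguments": {
  "deltas": [
    {"x": 0.4, "y": -0.5, "z": 0, "wx": 0, "wy": 0, "wz": 0, "jaw": 100},
    {"x": 0.77, "y": -1, "z": 0, "wx": 0, "wy": 0, "wz": 0, "jaw": 100},
    {"x": 0.77, "y": -1, "z": 0, "wx": 0, "wy": 0, "wz": 0, "jaw": 100},
    {"x": 0.77, "y": -1, "z": 0, "wx": 0, "wy": 0, "wz": 0, "jaw": 100},
    {"x": 0.77, "y": -1, "z": 0, "wx": 0, "wy": 0, "wz": 0, "jaw": 100},
    {"x": 0.77, "y": -1, "z": 0, "wx": 0, "wy": 0, "wz": 0, "jaw": 100},
    {"x": 0.77, "y": -1, "z": 0, "wx": 0, "wy": 0, "wz": 0, "jaw": 100},
    {"x": 0.77, "y": -1, "z": 0, "wx": 0, "wy": 0, "wz": 0, "jaw": 100},
    {"x": 0.77, "y": -1, "z": 0, "wx": 0, "wy": 0, "wz": 0, "jaw": 100},
    {"x": 0.77, "y": -1, "z": 0, "wx": 0, "wy": 0, "wz": 0, "jaw": 100},
    {"x": 0.77, "y": -1, "z": 0, "wx": 0, "wy": 0, "wz": 0, "jaw": 100},
    {"x": 0.77, "y": -1, "z": 0, "wx": 0, "wy": 0, "wz": 0, "jaw": 100}
  ]
}}

```text
time_s: 19.65
ee_pos: [0.6402, 0.1098, 0.2276]
eef_rot: [3.141, 0.002, 0.002]
force: [-0.2, -0.7, -0.3]
grip_width: 0.0938
```

Request:
{"name": "carry_out", "arguments": {
  "deltas": [
    {"x": 0.77, "y": -0.8, "z": 0.5, "wx": 0, "wy": 0, "wz": 0, "jaw": 100},
    {"x": 0.2, "y": -0.3, "z": 1, "wx": 0, "wy": 0, "wz": 0, "jaw": 100},
    {"x": 0, "y": 0, "z": 1, "wx": 0, "wy": 0, "wz": 0, "jaw": 100},
    {"x": 0, "y": 0, "z": 1, "wx": 0, "wy": 0, "wz": 0, "jaw": 100},
    {"x": 0, "y": 0, "z": 0, "wx": 0, "wy": 0, "wz": 0, "jaw": 100},
    {"x": 0, "y": 0, "z": 0, "wx": 0, "wy": 0, "wz": 0, "jaw": 100}
  ]
}}

```text
time_s: 20.15
ee_pos: [0.6587, 0.1306, 0.1577]
eef_rot: [3.141, 0.003, 0.002]
force: [-0.3, 0.9, 0.1]
grip_width: 0.0939
```

```bash
python3 look.py wrist w12
```

```text
t 20.15 ee [0.6587 0.1306 0.1577] [3.141e+00 3.000e-03 2.000e-03] w 0.0939
```

View pics/w12.png

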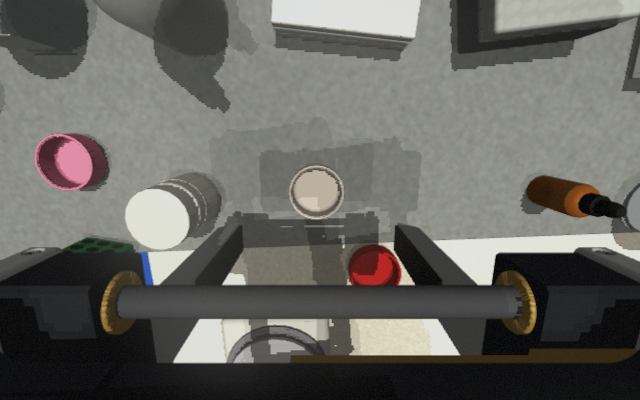

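```bash
python3 q.py w12 316.5,192,.026 316.5,191,.003 160,216,.085
```

```text
316.5,192,.026 [0.6589 0.1321 0.026 ]
316.5,191,.003 [0.6552 0.1322 0.003 ]
160,216,.085 [0.6502 0.2663 0.085 ]
```

Request:
{"name": "carry_out", "arguments": {
  "deltas": [
    {"x": 0, "y": -0.07, "z": 1, "wx": 0, "wy": 0, "wz": 0, "jaw": 100},
    {"x": 0, "y": 0, "z": 1, "wx": 0, "wy": 0, "wz": 0, "jaw": 100},
    {"x": 0, "y": 0, "z": 1, "wx": 0, "wy": 0, "wz": 0, "jaw": 100},
    {"x": 0, "y": 0, "z": 1, "wx": 0, "wy": 0, "wz": 0, "jaw": 100},
    {"x": 0, "y": 0, "z": 1, "wx": 0, "wy": 0, "wz": 0, "jaw": 100},
    {"x": 0, "y": 0, "z": 1, "wx": 0, "wy": 0, "wz": 0, "jaw": 100},
    {"x": 0, "y": 0, "z": 0.7, "wx": 0, "wy": 0, "wz": 0, "jaw": 100},
    {"x": 0, "y": 0, "z": 0.4, "wx": 0, "wy": 0, "wz": 0, "jaw": 100},
    {"x": 0, "y": 0, "z": 0.3, "wx": 0, "wy": 0, "wz": 0, "jaw": 100},
    {"x": 0, "y": 0, "z": 0, "wx": 0, "wy": 0, "wz": 0, "jaw": 100},
    {"x": 0, "y": 0, "z": 0, "wx": 0, "wy": 0, "wz": 0, "jaw": 100}
  ]
}}

```text
time_s: 21.12
ee_pos: [0.6598, 0.1322, 0.012]
eef_rot: [-3.141, -0.001, 0.002]
force: [1.1, 0.7, -1.2]
grip_width: 0.094
```

Lower 5 mm more, then close.

Request:
{"name": "carry_out", "arguments": {
  "deltas": [
    {"x": 0, "y": 0, "z": 0.15, "wx": 0, "wy": 0, "wz": 0, "jaw": 100},
    {"x": 0, "y": 0, "z": 0.1, "wx": 0, "wy": 0, "wz": 0, "jaw": 45},
    {"x": 0, "y": 0, "z": 0, "wx": 0, "wy": 0, "wz": 0, "jaw": 45},
    {"x": 0, "y": 0, "z": 0, "wx": 0, "wy": 0, "wz": 0, "jaw": 45},
    {"x": 0, "y": 0, "z": 0, "wx": 0, "wy": 0, "wz": 0, "jaw": 45},
    {"x": 0, "y": 0, "z": 0, "wx": 0, "wy": 0, "wz": 0, "jaw": 45},
    {"x": 0, "y": 0, "z": 0, "wx": 0, "wy": 0, "wz": 0, "jaw": 45},
    {"x": 0, "y": 0, "z": 0, "wx": 0, "wy": 0, "wz": 0, "jaw": 45}
  ],
  "squeeze": 15
}}

```text
time_s: 21.78
ee_pos: [0.6594, 0.1322, 0.0062]
eef_rot: [-3.142, -0.0, 0.002]
force: [0.3, -0.4, -0.1]
grip_width: 0.0572
```

```bash
python3 look.py wrist w13
```

```text
t 21.78 ee [0.6594 0.1322 0.0062] [-3.142e+00 -0.000e+00  2.000e-03] w 0.0572
```

View pics/w13.png

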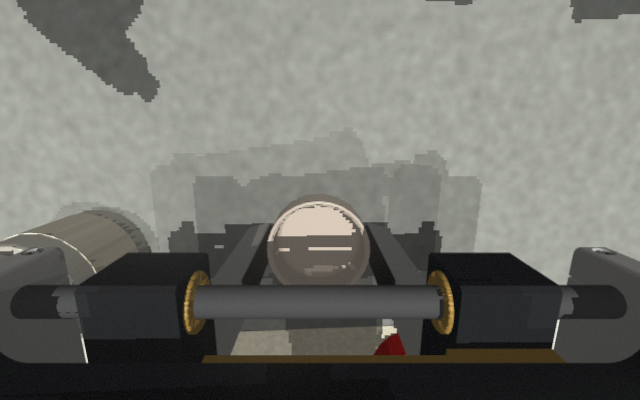

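```bash
python3 q.py w13 319,202,.026 267,245,.026 371,245,.026
```

```text
319,202,.026 [0.6863 0.1316 0.026 ]
267,245,.026 [0.6616 0.1605 0.026 ]
371,245,.026 [0.6617 0.1026 0.026 ]
```

Request:
{"name": "carry_out", "arguments": {
  "deltas": [
    {"x": 0, "y": 0, "z": -0.4, "wx": 0, "wy": 0, "wz": 0, "jaw": 45},
    {"x": 0, "y": 0, "z": -0.8, "wx": 0, "wy": 0, "wz": 0, "jaw": 45},
    {"x": 0, "y": 0, "z": -1, "wx": 0, "wy": 0, "wz": 0, "jaw": 45},
    {"x": 0, "y": 0, "z": -1, "wx": 0, "wy": 0, "wz": 0, "jaw": 45},
    {"x": 0, "y": 0, "z": -1, "wx": 0, "wy": 0, "wz": 0, "jaw": 45},
    {"x": 0, "y": 0, "z": -1, "wx": 0, "wy": 0, "wz": 0, "jaw": 45},
    {"x": -0.4, "y": -0.1, "z": -0.8, "wx": 0, "wy": 0, "wz": 0, "jaw": 45},
    {"x": -0.9, "y": -0.2, "z": 0, "wx": 0, "wy": 0, "wz": 0, "jaw": 45},
    {"x": -0.9, "y": -0.2, "z": 0, "wx": 0, "wy": 0, "wz": 0, "jaw": 45},
    {"x": -0.9, "y": -0.2, "z": 0, "wx": 0, "wy": 0, "wz": 0, "jaw": 45},
    {"x": -0.9, "y": -0.2, "z": 0, "wx": 0, "wy": 0, "wz": 0, "jaw": 45},
    {"x": -0.9, "y": -0.2, "z": 0, "wx": 0, "wy": 0, "wz": 0, "jaw": 45}
  ]
}}

```text
time_s: 22.83
ee_pos: [0.5603, 0.1541, 0.1267]
eef_rot: [-3.141, -0.001, 0.002]
force: [0.1, 1.1, -0.7]
grip_width: 0.0574
```

Request:
{"name": "carry_out", "arguments": {
  "deltas": [
    {"x": -0.9, "y": -0.2, "z": 0, "wx": 0, "wy": 0, "wz": 0, "jaw": 45},
    {"x": -0.9, "y": -0.2, "z": 0, "wx": 0, "wy": 0, "wz": 0, "jaw": 45},
    {"x": -0.9, "y": -0.2, "z": 0, "wx": 0, "wy": 0, "wz": 0, "jaw": 45},
    {"x": -0.9, "y": -0.2, "z": 0, "wx": 0, "wy": 0, "wz": 0, "jaw": 45},
    {"x": -0.9, "y": -0.2, "z": 0, "wx": 0, "wy": 0, "wz": 0, "jaw": 45},
    {"x": -0.7, "y": -0.1, "z": 0, "wx": 0, "wy": 0, "wz": 0, "jaw": 45},
    {"x": -0.3, "y": 0, "z": 0, "wx": 0, "wy": 0, "wz": 0, "jaw": 45},
    {"x": 0, "y": 0, "z": 0, "wx": 0, "wy": 0, "wz": 0, "jaw": 45},
    {"x": 0, "y": 0, "z": 0, "wx": 0, "wy": 0, "wz": 0, "jaw": 45}
  ]
}}

```text
time_s: 23.58
ee_pos: [0.4518, 0.1758, 0.1266]
eef_rot: [-3.141, -0.001, 0.002]
force: [0.2, -0.2, -0.5]
grip_width: 0.0574
```

```bash
python3 look.py wrist w14
```

```text
t 23.58 ee [0.4518 0.1758 0.1266] [-3.141e+00 -1.000e-03  2.000e-03] w 0.0574
```

View pics/w14.png

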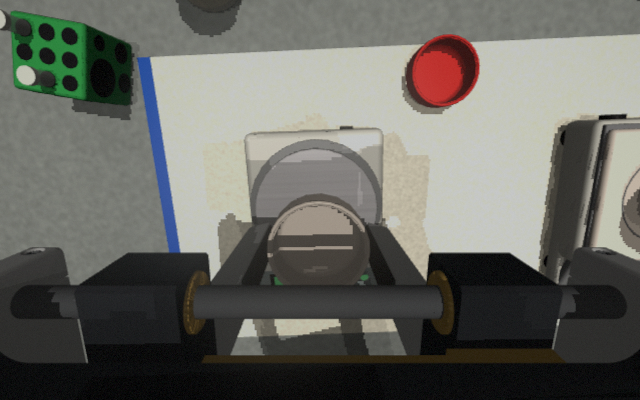

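```bash
python3 q.py w14 317,139.5,.05 251,205,.05 382.5,205,.05
python3 - <<'E'
from h import *
import pickle
p,o=pickle.load(open("pics/w14.pkl","rb"))
im=cv2.imread("pics/w14.png")
k=4;x0,y0=230,110
c=cv2.resize(im[y0:y0+140,x0:x0+180],None,fx=k,fy=k,interpolation=cv2.INTER_NEAREST)
for cx,cy,col in [(.4495,.1757,(0,0,255)),(.4515,.1757,(255,0,0))]:
    q=np.array([proj(p,[cx+.053*np.cos(a),cy+.053*np.sin(a),.05]) for a in np.linspace(0,6.283,90)])
    cv2.polylines(c,[((q-[x0,y0]+.5)*k).astype(np.int32)],True,col,1)
cv2.imwrite("pics/ov14.png",c)
E
```

```text
317,139.5,.05 [0.5082 0.1766 0.05  ]
251,205,.05 [0.4525 0.2337 0.05  ]
382.5,205,.05 [0.4527 0.1199 0.05  ]
```

View pics/ov14.png

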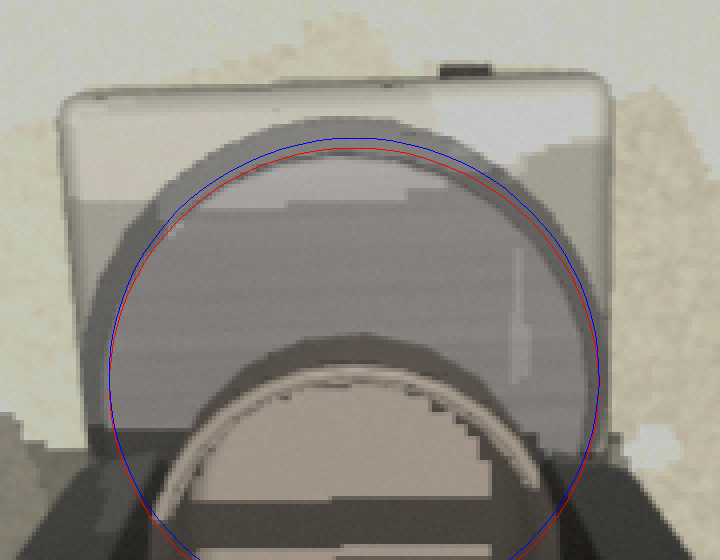

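Request:
{"name": "carry_out", "arguments": {
  "deltas": [
    {"x": -0.04, "y": -0.06, "z": 0.5, "wx": 0, "wy": 0, "wz": 0, "jaw": 45},
    {"x": 0, "y": 0, "z": 0.9, "wx": 0, "wy": 0, "wz": 0, "jaw": 45},
    {"x": 0, "y": 0, "z": 0.9, "wx": 0, "wy": 0, "wz": 0, "jaw": 45},
    {"x": 0, "y": 0, "z": 0.6, "wx": 0, "wy": 0, "wz": 0, "jaw": 45},
    {"x": 0, "y": 0, "z": 0.3, "wx": 0, "wy": 0, "wz": 0, "jaw": 45},
    {"x": 0, "y": 0, "z": 0.15, "wx": 0, "wy": 0, "wz": 0, "jaw": 45},
    {"x": 0, "y": 0, "z": 0, "wx": 0, "wy": 0, "wz": 0, "jaw": 45},
    {"x": 0, "y": 0, "z": 0, "wx": 0, "wy": 0, "wz": 0, "jaw": 45},
    {"x": 0, "y": 0, "z": 0, "wx": 0, "wy": 0, "wz": 0, "jaw": 45}
  ]
}}

```text
time_s: 24.38
ee_pos: [0.4509, 0.1771, 0.0597]
eef_rot: [-3.141, -0.001, 0.002]
force: [0.2, -0.8, 0.1]
grip_width: 0.0572
```

Lower 3 mm more, release and rise.

Request:
{"name": "carry_out", "arguments": {
  "deltas": [
    {"x": 0, "y": 0, "z": 0.1, "wx": 0, "wy": 0, "wz": 0, "jaw": 45},
    {"x": 0, "y": 0, "z": 0.07, "wx": 0, "wy": 0, "wz": 0, "jaw": 45},
    {"x": 0, "y": 0, "z": 0, "wx": 0, "wy": 0, "wz": 0, "jaw": 45},
    {"x": 0, "y": 0, "z": 0, "wx": 0, "wy": 0, "wz": 0, "jaw": 45}
  ]
}}

```text
time_s: 24.72
ee_pos: [0.4507, 0.1771, 0.056]
eef_rot: [-3.141, -0.001, 0.002]
force: [-0.5, -0.6, 3.9]
grip_width: 0.0574
```

Request:
{"name": "carry_out", "arguments": {
  "deltas": [
    {"x": 0, "y": 0, "z": 0, "wx": 0, "wy": 0, "wz": 0, "jaw": 85},
    {"x": 0, "y": 0, "z": 0, "wx": 0, "wy": 0, "wz": 0, "jaw": 85},
    {"x": 0, "y": 0, "z": 0, "wx": 0, "wy": 0, "wz": 0, "jaw": 85},
    {"x": 0, "y": 0, "z": 0, "wx": 0, "wy": 0, "wz": 0, "jaw": 85},
    {"x": 0, "y": 0, "z": -0.4, "wx": 0, "wy": 0, "wz": 0, "jaw": 85},
    {"x": 0, "y": 0, "z": -1, "wx": 0, "wy": 0, "wz": 0, "jaw": 85},
    {"x": 0, "y": 0, "z": -1, "wx": 0, "wy": 0, "wz": 0, "jaw": 85},
    {"x": 0, "y": 0, "z": -1, "wx": 0, "wy": 0, "wz": 0, "jaw": 85},
    {"x": 0, "y": 0, "z": -1, "wx": 0, "wy": 0, "wz": 0, "jaw": 85},
    {"x": 0, "y": 0, "z": -1, "wx": 0, "wy": 0, "wz": 0, "jaw": 85},
    {"x": 0, "y": 0, "z": -1, "wx": 0, "wy": 0, "wz": 0, "jaw": 85},
    {"x": 0, "y": 0, "z": -1, "wx": 0, "wy": 0, "wz": 0, "jaw": 85}
  ]
}}

```text
time_s: 25.72
ee_pos: [0.4502, 0.1769, 0.2053]
eef_rot: [-3.141, -0.0, 0.002]
force: [0.1, -0.6, 0.2]
grip_width: 0.08
```

Request:
{"name": "carry_out", "arguments": {
  "deltas": [
    {"x": 0, "y": 0, "z": 0, "wx": 0, "wy": 0, "wz": 0, "jaw": 85},
    {"x": 0, "y": 0, "z": 0, "wx": 0, "wy": 0, "wz": 0, "jaw": 85}
  ]
}}

```text
time_s: 25.88
ee_pos: [0.4506, 0.177, 0.2046]
eef_rot: [-3.141, -0.002, 0.002]
force: [-0.1, -0.7, -0.2]
grip_width: 0.0796
```

```bash
python3 look.py wrist w15
```

```text
t 25.88 ee [0.4506 0.177  0.2046] [-3.141e+00 -2.000e-03  2.000e-03] w 0.0796
```

View pics/w15.png

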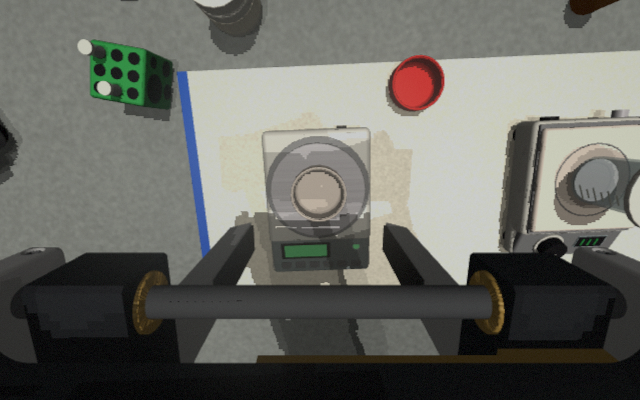

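Request:
{"name": "carry_out", "arguments": {
  "deltas": [
    {"x": 0.5, "y": -0.25, "z": 0, "wx": 0, "wy": 0, "wz": 0, "jaw": 100},
    {"x": 0.9, "y": -0.4, "z": 0, "wx": 0, "wy": 0, "wz": 0, "jaw": 100},
    {"x": 0.9, "y": -0.4, "z": 0, "wx": 0, "wy": 0, "wz": 0, "jaw": 100},
    {"x": 0.9, "y": -0.4, "z": 0, "wx": 0, "wy": 0, "wz": 0, "jaw": 100},
    {"x": 0.9, "y": -0.4, "z": 0, "wx": 0, "wy": 0, "wz": 0, "jaw": 100},
    {"x": 0.9, "y": -0.4, "z": 0, "wx": 0, "wy": 0, "wz": 0, "jaw": 100},
    {"x": 0.9, "y": -0.4, "z": 0, "wx": 0, "wy": 0, "wz": 0, "jaw": 100},
    {"x": 0.9, "y": -0.4, "z": 0, "wx": 0, "wy": 0, "wz": 0, "jaw": 100},
    {"x": 0.9, "y": -0.4, "z": 0, "wx": 0, "wy": 0, "wz": 0, "jaw": 100},
    {"x": 0.9, "y": -0.4, "z": 0, "wx": 0, "wy": 0, "wz": 0, "jaw": 100},
    {"x": 0.9, "y": -0.4, "z": 0, "wx": 0, "wy": 0, "wz": 0, "jaw": 100},
    {"x": 0.5, "y": -0.2, "z": 0, "wx": 0, "wy": 0, "wz": 0, "jaw": 100}
  ]
}}

```text
time_s: 26.93
ee_pos: [0.651, 0.2668, 0.2014]
eef_rot: [3.141, 0.003, 0.002]
force: [-0.5, -0.4, 0.4]
grip_width: 0.094
```

Request:
{"name": "carry_out", "arguments": {
  "deltas": [
    {"x": 0, "y": 0, "z": 0, "wx": 0, "wy": 0, "wz": 0, "jaw": 100},
    {"x": 0, "y": 0, "z": 0, "wx": 0, "wy": 0, "wz": 0, "jaw": 100}
  ]
}}

```text
time_s: 27.1
ee_pos: [0.6498, 0.2662, 0.2018]
eef_rot: [3.141, 0.002, 0.002]
force: [0.4, 0.4, 1.1]
grip_width: 0.094
```

```bash
python3 look.py wrist w16; python3 look.py scene s16; python3 look.py top t16
```

```text
t 27.1 ee [0.6498 0.2662 0.2018] [3.141e+00 2.000e-03 2.000e-03] w 0.094
t 27.15 ee [0.6496 0.2661 0.2025] [3.141e+00 2.000e-03 2.000e-03] w 0.0937
t 27.2 ee [0.6496 0.2661 0.2031] [3.141e+00 1.000e-03 2.000e-03] w 0.0942
```

View pics/w16.png

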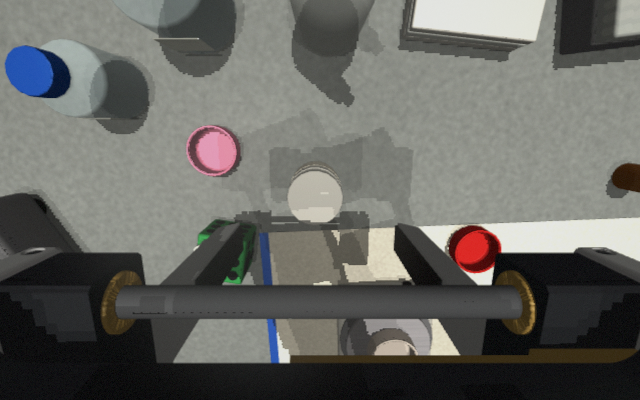

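View pics/s16.png

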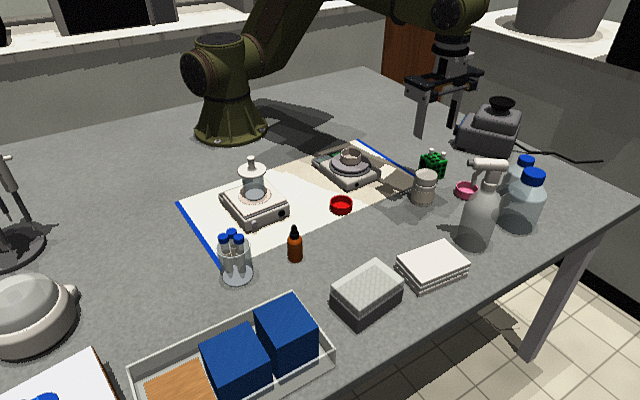

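```bash
python3 q.py w16 315,196.5,.085
python3 - <<'E'
from h import *
import pickle
p,o=pickle.load(open("pics/t16.pkl","rb"))
for c in [(158,203),(180,207),(152,224),(178,228)]: print(pix2plane(p,*c,.06).round(3))
E
```

```text
315,196.5,.085 [0.6487 0.269  0.085 ]
[0.593 0.388 0.06 ]
[0.584 0.333 0.06 ]
[0.541 0.398 0.06 ]
[0.532 0.335 0.06 ]
```

View pics/t16.png

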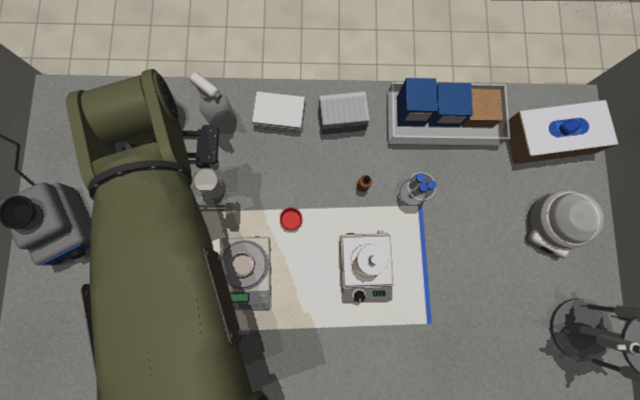

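Request:
{"name": "carry_out", "arguments": {
  "deltas": [
    {"x": -0.03, "y": -0.12, "z": 0.6, "wx": 0, "wy": 0, "wz": 0, "jaw": 95},
    {"x": 0, "y": 0, "z": 0.9, "wx": 0, "wy": 0, "wz": 0, "jaw": 95},
    {"x": 0, "y": 0, "z": 0.9, "wx": 0, "wy": 0, "wz": 0, "jaw": 95},
    {"x": 0, "y": 0, "z": 0.9, "wx": 0, "wy": 0, "wz": 0, "jaw": 95},
    {"x": 0, "y": 0, "z": 0.9, "wx": 0, "wy": 0, "wz": 0, "jaw": 95},
    {"x": 0, "y": 0, "z": 0.9, "wx": 0, "wy": 0, "wz": 0, "jaw": 95},
    {"x": 0, "y": 0, "z": 0.9, "wx": 0, "wy": 0, "wz": 0, "jaw": 95},
    {"x": 0, "y": 0, "z": 0.9, "wx": 0, "wy": 0, "wz": 0, "jaw": 95},
    {"x": 0, "y": 0, "z": 0.9, "wx": 0, "wy": 0, "wz": 0, "jaw": 95},
    {"x": 0, "y": 0, "z": 0.9, "wx": 0, "wy": 0, "wz": 0, "jaw": 95},
    {"x": 0, "y": 0, "z": 0, "wx": 0, "wy": 0, "wz": 0, "jaw": 95},
    {"x": 0, "y": 0, "z": 0, "wx": 0, "wy": 0, "wz": 0, "jaw": 95}
  ]
}}

```text
time_s: 28.25
ee_pos: [0.6489, 0.2686, 0.0288]
eef_rot: [3.141, 0.002, 0.002]
force: [0.6, -0.3, 0.8]
grip_width: 0.0895
```

Request:
{"name": "carry_out", "arguments": {
  "deltas": [
    {"x": 0, "y": 0, "z": 0, "wx": 0, "wy": 0, "wz": 0, "jaw": 45},
    {"x": 0, "y": 0, "z": 0, "wx": 0, "wy": 0, "wz": 0, "jaw": 45},
    {"x": 0, "y": 0, "z": 0, "wx": 0, "wy": 0, "wz": 0, "jaw": 45},
    {"x": 0, "y": 0, "z": 0, "wx": 0, "wy": 0, "wz": 0, "jaw": 45},
    {"x": 0, "y": 0, "z": 0, "wx": 0, "wy": 0, "wz": 0, "jaw": 45},
    {"x": 0, "y": 0, "z": 0, "wx": 0, "wy": 0, "wz": 0, "jaw": 45},
    {"x": 0, "y": 0, "z": 0, "wx": 0, "wy": 0, "wz": 0, "jaw": 45},
    {"x": 0, "y": 0, "z": 0, "wx": 0, "wy": 0, "wz": 0, "jaw": 45}
  ],
  "squeeze": 20
}}

```text
time_s: 28.92
ee_pos: [0.6498, 0.2688, 0.0301]
eef_rot: [-3.141, -0.0, 0.002]
force: [-1.9, -0.2, 4.9]
grip_width: 0.0576
```

```bash
python3 look.py wrist w17
```

```text
t 28.92 ee [0.6498 0.2688 0.0301] [-3.141e+00 -0.000e+00  2.000e-03] w 0.0576
```

View pics/w17.png

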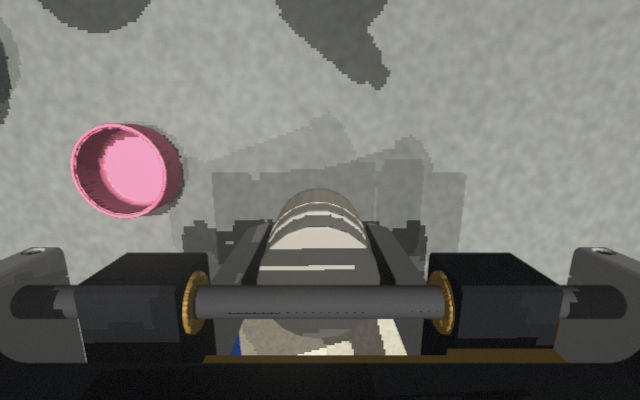

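Request:
{"name": "carry_out", "arguments": {
  "deltas": [
    {"x": 0, "y": 0, "z": -0.4, "wx": 0, "wy": 0, "wz": 0, "jaw": 45},
    {"x": 0, "y": 0, "z": -0.8, "wx": 0, "wy": 0, "wz": 0, "jaw": 45},
    {"x": 0, "y": 0, "z": -0.9, "wx": 0, "wy": 0, "wz": 0, "jaw": 45},
    {"x": 0, "y": 0, "z": -0.9, "wx": 0, "wy": 0, "wz": 0, "jaw": 45},
    {"x": 0, "y": 0, "z": -0.9, "wx": 0, "wy": 0, "wz": 0, "jaw": 45},
    {"x": 0, "y": 0, "z": -0.9, "wx": 0, "wy": 0, "wz": 0, "jaw": 45},
    {"x": -0.2, "y": 0.2, "z": -0.9, "wx": 0, "wy": 0, "wz": 0, "jaw": 45},
    {"x": -0.5, "y": 0.6, "z": -0.8, "wx": 0, "wy": 0, "wz": 0, "jaw": 45},
    {"x": -0.7, "y": 0.9, "z": 0, "wx": 0, "wy": 0, "wz": 0, "jaw": 45},
    {"x": -0.7, "y": 0.9, "z": 0, "wx": 0, "wy": 0, "wz": 0, "jaw": 45},
    {"x": -0.7, "y": 0.9, "z": 0, "wx": 0, "wy": 0, "wz": 0, "jaw": 45},
    {"x": -0.7, "y": 0.9, "z": 0, "wx": 0, "wy": 0, "wz": 0, "jaw": 45}
  ]
}}

```text
time_s: 29.97
ee_pos: [0.5788, 0.1798, 0.1597]
eef_rot: [3.141, 0.0, 0.002]
force: [0.9, 0.4, -1.8]
grip_width: 0.0574
```

Request:
{"name": "carry_out", "arguments": {
  "deltas": [
    {"x": -0.7, "y": 0.9, "z": 0, "wx": 0, "wy": 0, "wz": 0, "jaw": 45},
    {"x": -0.7, "y": 0.9, "z": 0, "wx": 0, "wy": 0, "wz": 0, "jaw": 45},
    {"x": -0.7, "y": 0.9, "z": 0, "wx": 0, "wy": 0, "wz": 0, "jaw": 45},
    {"x": -0.7, "y": 0.9, "z": 0, "wx": 0, "wy": 0, "wz": 0, "jaw": 45},
    {"x": -0.7, "y": 0.9, "z": 0, "wx": 0, "wy": 0, "wz": 0, "jaw": 45},
    {"x": -0.7, "y": 0.9, "z": 0, "wx": 0, "wy": 0, "wz": 0, "jaw": 45},
    {"x": -0.7, "y": 0.9, "z": 0, "wx": 0, "wy": 0, "wz": 0, "jaw": 45},
    {"x": -0.7, "y": 0.9, "z": 0, "wx": 0, "wy": 0, "wz": 0, "jaw": 45},
    {"x": -0.4, "y": 0.4, "z": 0, "wx": 0, "wy": 0, "wz": 0, "jaw": 45},
    {"x": -0.2, "y": 0.1, "z": 0, "wx": 0, "wy": 0, "wz": 0, "jaw": 45},
    {"x": 0, "y": 0, "z": 0, "wx": 0, "wy": 0, "wz": 0, "jaw": 45},
    {"x": 0, "y": 0, "z": 0, "wx": 0, "wy": 0, "wz": 0, "jaw": 45}
  ]
}}

```text
time_s: 30.97
ee_pos: [0.4565, 0.0269, 0.1598]
eef_rot: [-3.141, -0.0, 0.002]
force: [-0.3, 0.1, -2.1]
grip_width: 0.0579
```

```bash
python3 look.py wrist w18
```

```text
t 30.97 ee [0.4565 0.0269 0.1598] [-3.141e+00 -0.000e+00  2.000e-03] w 0.0579
```

View pics/w18.png

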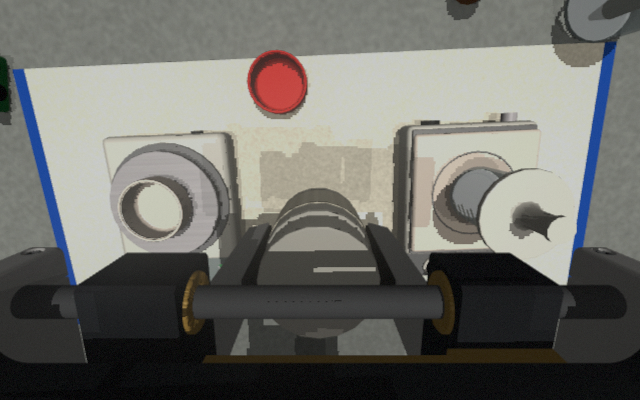

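Request:
{"name": "carry_out", "arguments": {
  "deltas": [
    {"x": 0, "y": 0, "z": 0.5, "wx": 0, "wy": 0, "wz": 0, "jaw": 45},
    {"x": 0, "y": 0, "z": 0.9, "wx": 0, "wy": 0, "wz": 0, "jaw": 45},
    {"x": 0, "y": 0, "z": 0.9, "wx": 0, "wy": 0, "wz": 0, "jaw": 45},
    {"x": 0, "y": 0, "z": 0.9, "wx": 0, "wy": 0, "wz": 0, "jaw": 45},
    {"x": 0, "y": 0, "z": 0.9, "wx": 0, "wy": 0, "wz": 0, "jaw": 45},
    {"x": 0, "y": 0, "z": 0.9, "wx": 0, "wy": 0, "wz": 0, "jaw": 45},
    {"x": 0, "y": 0, "z": 0.6, "wx": 0, "wy": 0, "wz": 0, "jaw": 45},
    {"x": 0, "y": 0, "z": 0.4, "wx": 0, "wy": 0, "wz": 0, "jaw": 45},
    {"x": 0, "y": 0, "z": 0.2, "wx": 0, "wy": 0, "wz": 0, "jaw": 45},
    {"x": 0, "y": 0, "z": 0, "wx": 0, "wy": 0, "wz": 0, "jaw": 45},
    {"x": 0, "y": 0, "z": 0, "wx": 0, "wy": 0, "wz": 0, "jaw": 45},
    {"x": 0, "y": 0, "z": 0, "wx": 0, "wy": 0, "wz": 0, "jaw": 45}
  ]
}}

```text
time_s: 32.02
ee_pos: [0.4566, 0.0265, 0.0363]
eef_rot: [3.142, -0.001, 0.002]
force: [-0.4, 0.3, -1.9]
grip_width: 0.0575
```

Request:
{"name": "carry_out", "arguments": {
  "deltas": [
    {"x": 0, "y": 0, "z": 0.15, "wx": 0, "wy": 0, "wz": 0, "jaw": 45},
    {"x": 0, "y": 0, "z": 0.12, "wx": 0, "wy": 0, "wz": 0, "jaw": 45},
    {"x": 0, "y": 0, "z": 0, "wx": 0, "wy": 0, "wz": 0, "jaw": 45},
    {"x": 0, "y": 0, "z": 0, "wx": 0, "wy": 0, "wz": 0, "jaw": 45}
  ]
}}

```text
time_s: 32.35
ee_pos: [0.4561, 0.0264, 0.0302]
eef_rot: [-3.142, 0.0, 0.002]
force: [0.1, -0.2, -2.0]
grip_width: 0.0574
```

Request:
{"name": "carry_out", "arguments": {
  "deltas": [
    {"x": 0, "y": 0, "z": 0.05, "wx": 0, "wy": 0, "wz": 0, "jaw": 45},
    {"x": 0, "y": 0, "z": 0, "wx": 0, "wy": 0, "wz": 0, "jaw": 45},
    {"x": 0, "y": 0, "z": 0, "wx": 0, "wy": 0, "wz": 0, "jaw": 45}
  ]
}}

```text
time_s: 32.6
ee_pos: [0.4563, 0.0264, 0.03]
eef_rot: [3.142, -0.0, 0.002]
force: [-3.9, -0.5, 10.8]
grip_width: 0.0581
```

Contact (10.8 N). Release and rise.

Request:
{"name": "carry_out", "arguments": {
  "deltas": [
    {"x": 0, "y": 0, "z": 0, "wx": 0, "wy": 0, "wz": 0, "jaw": 85},
    {"x": 0, "y": 0, "z": 0, "wx": 0, "wy": 0, "wz": 0, "jaw": 85},
    {"x": 0, "y": 0, "z": 0, "wx": 0, "wy": 0, "wz": 0, "jaw": 85},
    {"x": 0, "y": 0, "z": 0, "wx": 0, "wy": 0, "wz": 0, "jaw": 85},
    {"x": 0, "y": 0, "z": -0.4, "wx": 0, "wy": 0, "wz": 0, "jaw": 85},
    {"x": 0, "y": 0, "z": -1, "wx": 0, "wy": 0, "wz": 0, "jaw": 85},
    {"x": 0, "y": 0, "z": -1, "wx": 0, "wy": 0, "wz": 0, "jaw": 85},
    {"x": 0, "y": 0, "z": -1, "wx": 0, "wy": 0, "wz": 0, "jaw": 85},
    {"x": 0, "y": 0, "z": -1, "wx": 0, "wy": 0, "wz": 0, "jaw": 85},
    {"x": 0, "y": 0, "z": -1, "wx": 0, "wy": 0, "wz": 0, "jaw": 85},
    {"x": 0, "y": 0, "z": -1, "wx": 0, "wy": 0, "wz": 0, "jaw": 85},
    {"x": 0, "y": 0, "z": -1, "wx": 0, "wy": 0, "wz": 0, "jaw": 85}
  ]
}}

```text
time_s: 33.6
ee_pos: [0.4559, 0.0264, 0.1789]
eef_rot: [3.142, -0.0, 0.002]
force: [-0.0, -0.1, -0.4]
grip_width: 0.0801
```

Request:
{"name": "carry_out", "arguments": {
  "deltas": [
    {"x": 0, "y": 0, "z": -1, "wx": 0, "wy": 0, "wz": 0, "jaw": 70},
    {"x": 0, "y": 0, "z": -1, "wx": 0, "wy": 0, "wz": 0, "jaw": 70},
    {"x": 0, "y": 0, "z": 0, "wx": 0, "wy": 0, "wz": 0, "jaw": 70},
    {"x": 0, "y": 0, "z": 0, "wx": 0, "wy": 0, "wz": 0, "jaw": 70}
  ]
}}

```text
time_s: 33.93
ee_pos: [0.4563, 0.0264, 0.2181]
eef_rot: [3.142, -0.002, 0.002]
force: [0.2, -1.2, -0.9]
grip_width: 0.0658
```

```bash
python3 look.py wrist w19
```

```text
t 33.93 ee [0.4563 0.0264 0.2181] [ 3.142e+00 -2.000e-03  2.000e-03] w 0.0658
```

View pics/w19.png

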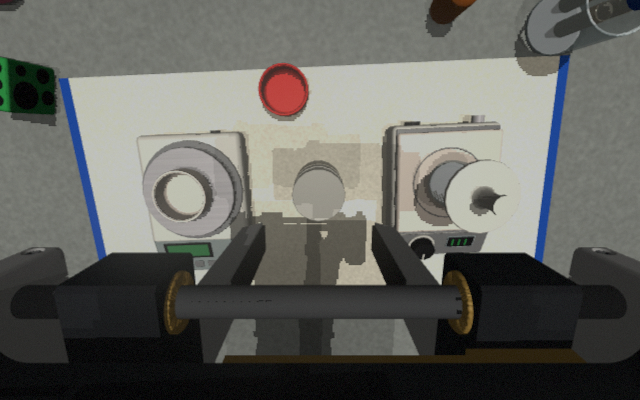

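Request:
{"name": "carry_out", "arguments": {
  "deltas": [
    {"x": 0.5, "y": 0.3, "z": 0, "wx": 0, "wy": 0, "wz": 0, "jaw": 70},
    {"x": 0.92, "y": 0.65, "z": 0, "wx": 0, "wy": 0, "wz": 0, "jaw": 70},
    {"x": 0.92, "y": 0.65, "z": 0, "wx": 0, "wy": 0, "wz": 0, "jaw": 70},
    {"x": 0.92, "y": 0.65, "z": 0, "wx": 0, "wy": 0, "wz": 0, "jaw": 70},
    {"x": 0.92, "y": 0.65, "z": 0, "wx": 0, "wy": 0, "wz": 0, "jaw": 70},
    {"x": 0.92, "y": 0.65, "z": 0, "wx": 0, "wy": 0, "wz": 0, "jaw": 70},
    {"x": 0.92, "y": 0.65, "z": 0, "wx": 0, "wy": 0, "wz": 0, "jaw": 70},
    {"x": 0.92, "y": 0.65, "z": 0, "wx": 0, "wy": 0, "wz": 0, "jaw": 70},
    {"x": 0.92, "y": 0.65, "z": 0, "wx": 0, "wy": 0, "wz": 0, "jaw": 70},
    {"x": 0.92, "y": 0.65, "z": 0, "wx": 0, "wy": 0, "wz": 0, "jaw": 70},
    {"x": 0.92, "y": 0.65, "z": 0, "wx": 0, "wy": 0, "wz": 0, "jaw": 70},
    {"x": 0.4, "y": 0.3, "z": 0, "wx": 0, "wy": 0, "wz": 0, "jaw": 70}
  ]
}}

```text
time_s: 34.98
ee_pos: [0.6597, -0.1173, 0.2149]
eef_rot: [-3.141, 0.002, 0.001]
force: [-0.1, 0.3, 0.1]
grip_width: 0.066
```

Request:
{"name": "carry_out", "arguments": {
  "deltas": [
    {"x": 0, "y": 0, "z": 0, "wx": 0, "wy": 0, "wz": 0, "jaw": 70},
    {"x": 0, "y": 0, "z": 0, "wx": 0, "wy": 0, "wz": 0, "jaw": 70},
    {"x": 0, "y": 0, "z": 0, "wx": 0, "wy": 0, "wz": 0, "jaw": 70}
  ]
}}

```text
time_s: 35.23
ee_pos: [0.6579, -0.115, 0.2165]
eef_rot: [-3.141, 0.001, 0.002]
force: [-0.4, -0.2, 0.1]
grip_width: 0.0657
```

```bash
python3 look.py wrist w20
```

```text
t 35.23 ee [ 0.6579 -0.115   0.2165] [-3.141e+00  1.000e-03  2.000e-03] w 0.0657
```

View pics/w20.png

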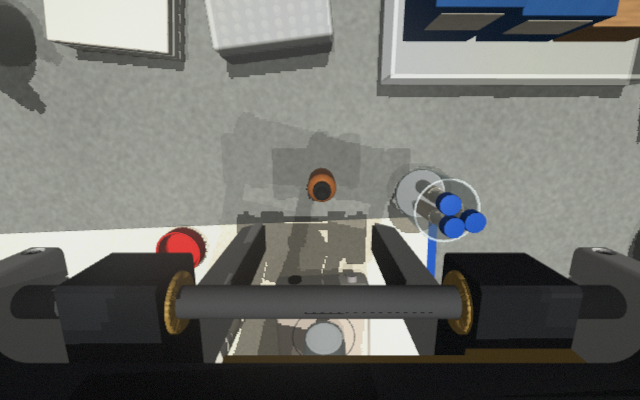

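```bash
python3 q.py w20 321,191,.095 321,183,.055 419,192,0 448,204,.12 473,221,.12 452,227,.12
```

```text
321,191,.095 [ 0.6616 -0.1181  0.095 ]
321,183,.055 [ 0.6625 -0.1184  0.055 ]
419,192,0 [ 0.6407 -0.2488  0.    ]
448,204,.12 [ 0.6546 -0.2362  0.12  ]
473,221,.12 [ 0.6381 -0.2614  0.12  ]
452,227,.12 [ 0.6321 -0.2422  0.12  ]
```

Request:
{"name": "carry_out", "arguments": {
  "deltas": [
    {"x": 0.12, "y": 0.15, "z": 0.6, "wx": 0, "wy": 0, "wz": 0, "jaw": 70},
    {"x": 0, "y": 0, "z": 0.9, "wx": 0, "wy": 0, "wz": 0, "jaw": 70},
    {"x": 0, "y": 0, "z": 0.9, "wx": 0, "wy": 0, "wz": 0, "jaw": 70},
    {"x": 0, "y": 0, "z": 0.9, "wx": 0, "wy": 0, "wz": 0, "jaw": 70},
    {"x": 0, "y": 0, "z": 0.9, "wx": 0, "wy": 0, "wz": 0, "jaw": 70},
    {"x": 0, "y": 0, "z": 0.9, "wx": 0, "wy": 0, "wz": 0, "jaw": 70},
    {"x": 0, "y": 0, "z": 0.9, "wx": 0, "wy": 0, "wz": 0, "jaw": 70},
    {"x": 0, "y": 0, "z": 0.9, "wx": 0, "wy": 0, "wz": 0, "jaw": 70},
    {"x": 0, "y": 0, "z": 0.9, "wx": 0, "wy": 0, "wz": 0, "jaw": 70},
    {"x": 0, "y": 0, "z": 0.9, "wx": 0, "wy": 0, "wz": 0, "jaw": 70},
    {"x": 0, "y": 0, "z": 0.5, "wx": 0, "wy": 0, "wz": 0, "jaw": 70},
    {"x": 0, "y": 0, "z": 0, "wx": 0, "wy": 0, "wz": 0, "jaw": 70}
  ]
}}

```text
time_s: 36.28
ee_pos: [0.6593, -0.1178, 0.0304]
eef_rot: [-3.141, 0.004, 0.002]
force: [-0.1, 0.4, 0.5]
grip_width: 0.0657
```

Request:
{"name": "carry_out", "arguments": {
  "deltas": [
    {"x": 0, "y": 0, "z": 0, "wx": 0, "wy": 0, "wz": 0, "jaw": 20},
    {"x": 0, "y": 0, "z": 0, "wx": 0, "wy": 0, "wz": 0, "jaw": 20},
    {"x": 0, "y": 0, "z": 0, "wx": 0, "wy": 0, "wz": 0, "jaw": 20},
    {"x": 0, "y": 0, "z": 0, "wx": 0, "wy": 0, "wz": 0, "jaw": 20},
    {"x": 0, "y": 0, "z": 0, "wx": 0, "wy": 0, "wz": 0, "jaw": 20},
    {"x": 0, "y": 0, "z": 0, "wx": 0, "wy": 0, "wz": 0, "jaw": 20},
    {"x": 0, "y": 0, "z": 0, "wx": 0, "wy": 0, "wz": 0, "jaw": 20},
    {"x": 0, "y": 0, "z": 0, "wx": 0, "wy": 0, "wz": 0, "jaw": 20}
  ],
  "squeeze": 20
}}

```text
time_s: 36.95
ee_pos: [0.661, -0.1183, 0.0337]
eef_rot: [3.141, -0.001, 0.002]
force: [-0.1, -0.6, 4.2]
grip_width: 0.0325
```

```bash
python3 look.py wrist w21; python3 look.py scene s21
```

```text
t 36.95 ee [ 0.661  -0.1183  0.0337] [ 3.141e+00 -1.000e-03  2.000e-03] w 0.0325
t 37.0 ee [ 0.661  -0.1183  0.0337] [ 3.141e+00 -1.000e-03  2.000e-03] w 0.0329
```

View pics/w21.png

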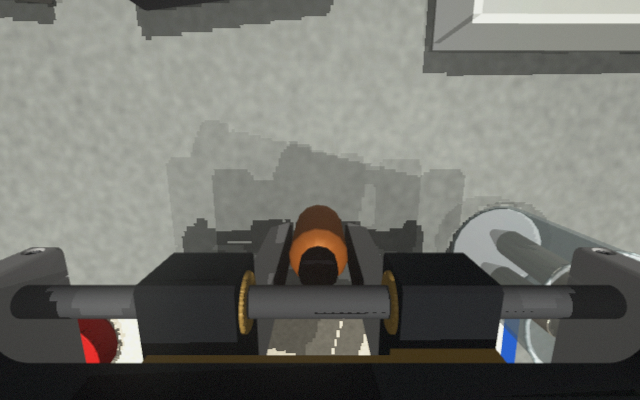

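View pics/s21.png

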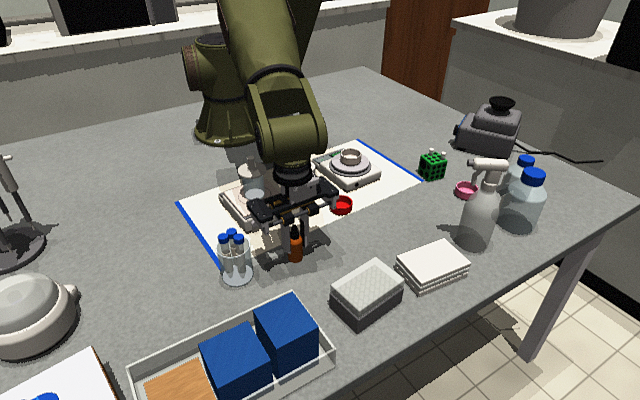

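```bash
python3 q.py w21 319,205,0.002 319,270,.09
```

```text
319,205,0.002 [ 0.6732 -0.1191  0.002 ]
319,270,.09 [ 0.6661 -0.1188  0.09  ]
```

Request:
{"name": "carry_out", "arguments": {
  "deltas": [
    {"x": 0, "y": 0, "z": -0.4, "wx": 0, "wy": 0, "wz": 0, "jaw": 20},
    {"x": 0, "y": 0, "z": -0.9, "wx": 0, "wy": 0, "wz": 0, "jaw": 20},
    {"x": 0, "y": 0, "z": -1, "wx": 0, "wy": 0, "wz": 0, "jaw": 20},
    {"x": 0, "y": 0, "z": -1, "wx": 0, "wy": 0, "wz": 0, "jaw": 20},
    {"x": 0, "y": 0, "z": -1, "wx": 0, "wy": 0, "wz": 0, "jaw": 20},
    {"x": 0, "y": 0, "z": -1, "wx": 0, "wy": 0, "wz": 0, "jaw": 20},
    {"x": 0, "y": 0, "z": -1, "wx": 0, "wy": 0, "wz": 0, "jaw": 20},
    {"x": 0, "y": 0, "z": -1, "wx": 0, "wy": 0, "wz": 0, "jaw": 20},
    {"x": -0.4, "y": 0.3, "z": -1, "wx": 0, "wy": 0, "wz": 0, "jaw": 20},
    {"x": -0.8, "y": 0.5, "z": 0, "wx": 0, "wy": 0, "wz": 0, "jaw": 20},
    {"x": -0.9, "y": 0.6, "z": 0, "wx": 0, "wy": 0, "wz": 0, "jaw": 20},
    {"x": -0.9, "y": 0.6, "z": 0, "wx": 0, "wy": 0, "wz": 0, "jaw": 20}
  ]
}}

```text
time_s: 38.05
ee_pos: [0.5999, -0.1585, 0.1995]
eef_rot: [-3.142, 0.0, 0.002]
force: [-0.0, -0.0, 0.1]
grip_width: 0.0324
```

Request:
{"name": "carry_out", "arguments": {
  "deltas": [
    {"x": -0.9, "y": 0.6, "z": 0, "wx": 0, "wy": 0, "wz": 0, "jaw": 20},
    {"x": -0.9, "y": 0.6, "z": 0, "wx": 0, "wy": 0, "wz": 0, "jaw": 20},
    {"x": -0.9, "y": 0.6, "z": 0, "wx": 0, "wy": 0, "wz": 0, "jaw": 20},
    {"x": -0.9, "y": 0.6, "z": 0, "wx": 0, "wy": 0, "wz": 0, "jaw": 20},
    {"x": -0.9, "y": 0.6, "z": 0, "wx": 0, "wy": 0, "wz": 0, "jaw": 20},
    {"x": -0.9, "y": 0.6, "z": 0, "wx": 0, "wy": 0, "wz": 0, "jaw": 20},
    {"x": -0.8, "y": 0.4, "z": 0, "wx": 0, "wy": 0, "wz": 0, "jaw": 20},
    {"x": -0.5, "y": 0.2, "z": 0, "wx": 0, "wy": 0, "wz": 0, "jaw": 20},
    {"x": 0, "y": 0, "z": 0, "wx": 0, "wy": 0, "wz": 0, "jaw": 20},
    {"x": 0, "y": 0, "z": 0, "wx": 0, "wy": 0, "wz": 0, "jaw": 20}
  ]
}}

```text
time_s: 38.88
ee_pos: [0.4671, -0.2425, 0.1995]
eef_rot: [3.142, -0.0, 0.001]
force: [0.1, 0.7, -0.0]
grip_width: 0.0323
```

```bash
python3 look.py wrist w22; python3 look.py scene s22
```

```text
t 38.88 ee [ 0.4671 -0.2425  0.1995] [ 3.142e+00 -0.000e+00  1.000e-03] w 0.0323
t 38.93 ee [ 0.4675 -0.2423  0.1994] [-3.142e+00 -0.000e+00  2.000e-03] w 0.0328
```

View pics/w22.png

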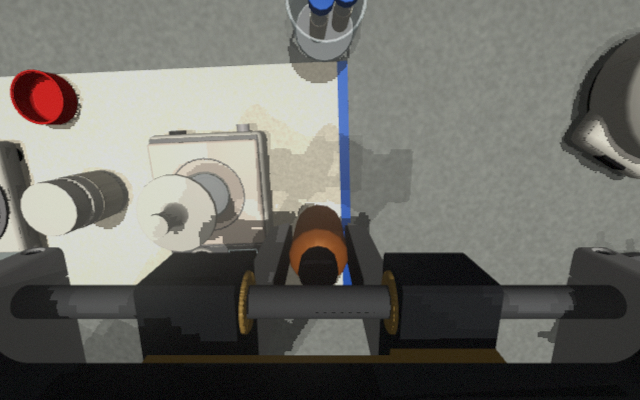

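View pics/s22.png

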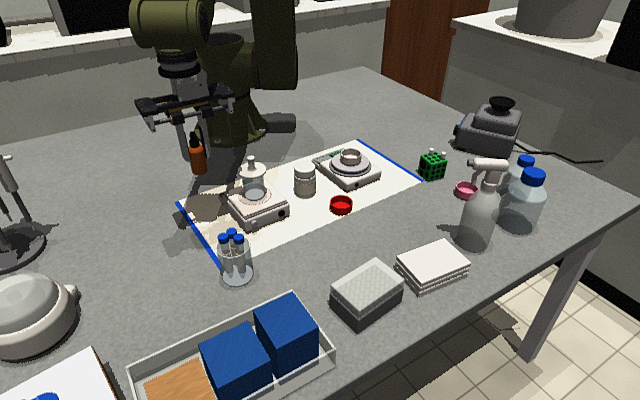

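```bash
python3 q.py w22 341,180,0.001 351,180,0 267,200,.054 270,240,.054; python3 -c "print()"
```

```text
341,180,0.001 [ 0.4692 -0.2714  0.001 ]
351,180,0 [ 0.4691 -0.2841  0.    ]
267,200,.054 [ 0.456  -0.1868  0.054 ]
270,240,.054 [ 0.4096 -0.1885  0.054 ]
```

Request:
{"name": "carry_out", "arguments": {
  "deltas": [
    {"x": 0, "y": 0, "z": 0, "wx": 0, "wy": 0, "wz": 0.5, "jaw": 20},
    {"x": 0, "y": 0, "z": 0, "wx": 0, "wy": 0, "wz": 1, "jaw": 20},
    {"x": 0, "y": 0, "z": 0, "wx": 0, "wy": 0, "wz": 1, "jaw": 20},
    {"x": 0, "y": 0, "z": 0, "wx": 0, "wy": 0, "wz": 1, "jaw": 20},
    {"x": 0, "y": 0, "z": 0, "wx": 0, "wy": 0, "wz": 1, "jaw": 20},
    {"x": 0, "y": 0, "z": 0, "wx": 0, "wy": 0, "wz": 1, "jaw": 20},
    {"x": 0, "y": 0, "z": 0, "wx": 0, "wy": 0, "wz": 1, "jaw": 20},
    {"x": 0, "y": 0, "z": 0, "wx": 0, "wy": 0, "wz": 1, "jaw": 20},
    {"x": 0, "y": 0, "z": 0, "wx": 0, "wy": 0, "wz": 1, "jaw": 20},
    {"x": 0, "y": 0, "z": 0, "wx": 0, "wy": 0, "wz": 1, "jaw": 20},
    {"x": 0, "y": 0, "z": 0, "wx": 0, "wy": 0, "wz": 1, "jaw": 20},
    {"x": 0, "y": 0, "z": 0, "wx": 0, "wy": 0, "wz": 1, "jaw": 20}
  ]
}}

```text
time_s: 39.98
ee_pos: [0.4677, -0.242, 0.1991]
eef_rot: [3.142, 0.0, -0.921]
force: [0.4, 0.0, -0.6]
grip_width: 0.0326
```

Request:
{"name": "carry_out", "arguments": {
  "deltas": [
    {"x": 0, "y": 0, "z": 0, "wx": 0, "wy": 0, "wz": 1, "jaw": 20},
    {"x": 0, "y": 0, "z": 0, "wx": 0, "wy": 0, "wz": 0.5, "jaw": 20},
    {"x": 0, "y": 0, "z": 0, "wx": 0, "wy": 0, "wz": 0, "jaw": 20},
    {"x": 0, "y": 0, "z": 0, "wx": 0, "wy": 0, "wz": 0, "jaw": 20}
  ]
}}

```text
time_s: 40.32
ee_pos: [0.4675, -0.2422, 0.1991]
eef_rot: [3.142, 0.0, -1.036]
force: [-0.6, 0.0, -0.3]
grip_width: 0.0329
```

Request:
{"name": "carry_out", "arguments": {
  "deltas": [
    {"x": 0, "y": 0, "z": 0.6, "wx": 0, "wy": 0, "wz": 0, "jaw": 20},
    {"x": 0, "y": 0, "z": 0.9, "wx": 0, "wy": 0, "wz": 0, "jaw": 20},
    {"x": 0, "y": 0, "z": 0.9, "wx": 0, "wy": 0, "wz": 0, "jaw": 20},
    {"x": 0, "y": 0, "z": 0.9, "wx": 0, "wy": 0, "wz": 0, "jaw": 20},
    {"x": 0, "y": 0, "z": 0.9, "wx": 0, "wy": 0, "wz": 0, "jaw": 20},
    {"x": 0, "y": 0, "z": 0.9, "wx": 0, "wy": 0, "wz": 0, "jaw": 20},
    {"x": 0, "y": 0, "z": 0.9, "wx": 0, "wy": 0, "wz": 0, "jaw": 20},
    {"x": 0, "y": 0, "z": 0.9, "wx": 0, "wy": 0, "wz": 0, "jaw": 20},
    {"x": 0, "y": 0, "z": 0.7, "wx": 0, "wy": 0, "wz": 0, "jaw": 20},
    {"x": 0, "y": 0, "z": 0.4, "wx": 0, "wy": 0, "wz": 0, "jaw": 20},
    {"x": 0, "y": 0, "z": 0, "wx": 0, "wy": 0, "wz": 0, "jaw": 20},
    {"x": 0, "y": 0, "z": 0, "wx": 0, "wy": 0, "wz": 0, "jaw": 20}
  ]
}}

```text
time_s: 41.32
ee_pos: [0.4672, -0.2425, 0.0395]
eef_rot: [3.142, 0.0, -1.037]
force: [0.3, 0.9, -1.5]
grip_width: 0.0329
```

Request:
{"name": "carry_out", "arguments": {
  "deltas": [
    {"x": 0, "y": 0, "z": 0.15, "wx": 0, "wy": 0, "wz": 0, "jaw": 20},
    {"x": 0, "y": 0, "z": 0.1, "wx": 0, "wy": 0, "wz": 0, "jaw": 20},
    {"x": 0, "y": 0, "z": 0, "wx": 0, "wy": 0, "wz": 0, "jaw": 20},
    {"x": 0, "y": 0, "z": 0, "wx": 0, "wy": 0, "wz": 0, "jaw": 20}
  ]
}}

```text
time_s: 41.65
ee_pos: [0.4671, -0.2427, 0.0345]
eef_rot: [-3.141, -0.0, -1.038]
force: [0.4, 0.3, -1.2]
grip_width: 0.0322
```

```bash
python3 look.py scene s23
python3 - <<'E'
import cv2
cv2.imwrite("pics/s23c.png",cv2.resize(cv2.imread("pics/s23.png")[100:270,120:340],None,fx=3,fy=3,interpolation=cv2.INTER_CUBIC))
E
```

```text
t 41.65 ee [ 0.4671 -0.2427  0.0345] [-3.141 -0.    -1.038] w 0.0322
```

View pics/s23c.png

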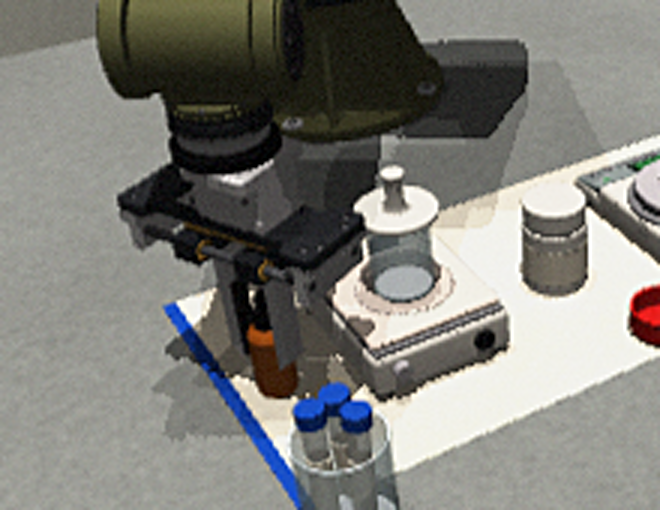

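Request:
{"name": "carry_out", "arguments": {
  "deltas": [
    {"x": 0, "y": 0, "z": 0.06, "wx": 0, "wy": 0, "wz": 0, "jaw": 20},
    {"x": 0, "y": 0, "z": 0, "wx": 0, "wy": 0, "wz": 0, "jaw": 20},
    {"x": 0, "y": 0, "z": 0, "wx": 0, "wy": 0, "wz": 0, "jaw": 20}
  ]
}}

```text
time_s: 41.95
ee_pos: [0.4672, -0.2428, 0.0337]
eef_rot: [-3.141, -0.001, -1.038]
force: [-1.3, 0.6, 5.6]
grip_width: 0.0322
```

Contact felt. Release and rise.

Request:
{"name": "carry_out", "arguments": {
  "deltas": [
    {"x": 0, "y": 0, "z": 0, "wx": 0, "wy": 0, "wz": 0, "jaw": 60},
    {"x": 0, "y": 0, "z": 0, "wx": 0, "wy": 0, "wz": 0, "jaw": 60},
    {"x": 0, "y": 0, "z": 0, "wx": 0, "wy": 0, "wz": 0, "jaw": 60},
    {"x": 0, "y": 0, "z": 0, "wx": 0, "wy": 0, "wz": 0, "jaw": 60},
    {"x": 0, "y": 0, "z": -0.4, "wx": 0, "wy": 0, "wz": 0, "jaw": 60},
    {"x": 0, "y": 0, "z": -1, "wx": 0, "wy": 0, "wz": 0, "jaw": 60},
    {"x": 0, "y": 0, "z": -1, "wx": 0, "wy": 0, "wz": 0, "jaw": 60},
    {"x": 0, "y": 0, "z": -1, "wx": 0, "wy": 0, "wz": 0, "jaw": 60},
    {"x": 0, "y": 0, "z": -1, "wx": 0, "wy": 0, "wz": 0, "jaw": 60},
    {"x": 0, "y": 0, "z": -1, "wx": 0, "wy": 0, "wz": 0, "jaw": 60},
    {"x": 0, "y": 0, "z": -1, "wx": 0, "wy": 0, "wz": 0, "jaw": 60},
    {"x": 0, "y": 0, "z": -1, "wx": 0, "wy": 0, "wz": 0, "jaw": 60}
  ]
}}

```text
time_s: 42.95
ee_pos: [0.4668, -0.2425, 0.1827]
eef_rot: [-3.141, -0.0, -1.038]
force: [0.1, -0.5, 0.0]
grip_width: 0.0561
```

Request:
{"name": "carry_out", "arguments": {
  "deltas": [
    {"x": 0, "y": 0, "z": -1, "wx": 0, "wy": 0, "wz": -1, "jaw": 60},
    {"x": 0, "y": 0, "z": -1, "wx": 0, "wy": 0, "wz": -1, "jaw": 60},
    {"x": 0, "y": 0, "z": 0, "wx": 0, "wy": 0, "wz": -1, "jaw": 60},
    {"x": 0, "y": 0, "z": 0, "wx": 0, "wy": 0, "wz": -1, "jaw": 60},
    {"x": 0, "y": 0, "z": 0, "wx": 0, "wy": 0, "wz": -1, "jaw": 60},
    {"x": 0, "y": 0, "z": 0, "wx": 0, "wy": 0, "wz": -1, "jaw": 60},
    {"x": 0, "y": 0, "z": 0, "wx": 0, "wy": 0, "wz": -1, "jaw": 60},
    {"x": 0, "y": 0, "z": 0, "wx": 0, "wy": 0, "wz": -1, "jaw": 60},
    {"x": 0, "y": 0, "z": 0, "wx": 0, "wy": 0, "wz": -1, "jaw": 60},
    {"x": 0, "y": 0, "z": 0, "wx": 0, "wy": 0, "wz": -1, "jaw": 60},
    {"x": 0, "y": 0, "z": 0, "wx": 0, "wy": 0, "wz": -1, "jaw": 60},
    {"x": 0, "y": 0, "z": 0, "wx": 0, "wy": 0, "wz": -1, "jaw": 60}
  ]
}}

```text
time_s: 43.95
ee_pos: [0.4669, -0.2425, 0.2217]
eef_rot: [3.141, -0.0, -0.074]
force: [0.2, 0.8, -0.2]
grip_width: 0.0561
```

Request:
{"name": "carry_out", "arguments": {
  "deltas": [
    {"x": -1, "y": 1, "z": 0, "wx": 0, "wy": 0, "wz": -1, "jaw": 60},
    {"x": -0.4, "y": 1, "z": 0, "wx": 0, "wy": 0, "wz": 0, "jaw": 60},
    {"x": -0.4, "y": 1, "z": 0, "wx": 0, "wy": 0, "wz": 0, "jaw": 60},
    {"x": -0.4, "y": 1, "z": 0, "wx": 0, "wy": 0, "wz": 0, "jaw": 60},
    {"x": -0.4, "y": 1, "z": 0, "wx": 0, "wy": 0, "wz": 0, "jaw": 60},
    {"x": -0.4, "y": 1, "z": 0, "wx": 0, "wy": 0, "wz": 0, "jaw": 60},
    {"x": -0.4, "y": 1, "z": 0, "wx": 0, "wy": 0, "wz": 0, "jaw": 60},
    {"x": -0.4, "y": 1, "z": 0, "wx": 0, "wy": 0, "wz": 0, "jaw": 60},
    {"x": -0.4, "y": 1, "z": 0, "wx": 0, "wy": 0, "wz": 0, "jaw": 60},
    {"x": 0, "y": 0, "z": 0, "wx": 0, "wy": 0, "wz": 0, "jaw": 60},
    {"x": 0, "y": 0, "z": 0, "wx": 0, "wy": 0, "wz": 0, "jaw": 60}
  ]
}}

```text
time_s: 44.87
ee_pos: [0.3813, -0.4214, 0.2212]
eef_rot: [-3.141, 0.0, 0.0]
force: [-0.2, 0.1, -0.5]
grip_width: 0.0565
```

```bash
python3 look.py top t24; python3 look.py scene s24; python3 look.py wrist w24
python3 - <<'E'
import cv2
t=cv2.imread("pics/t24.png")[150:350,140:480];
cv2.imwrite("pics/t24c.png",cv2.resize(t,None,fx=2.3,fy=2.3,interpolation=cv2.INTER_CUBIC))
s=cv2.imread("pics/s24.png")[120:300,150:460];
cv2.imwrite("pics/s24c.png",cv2.resize(s,None,fx=2.5,fy=2.5,interpolation=cv2.INTER_CUBIC))
E
```

```text
t 44.87 ee [ 0.3813 -0.4214  0.2212] [-3.141  0.     0.   ] w 0.0565
t 44.92 ee [ 0.3817 -0.4208  0.2213] [-3.141e+00 -0.000e+00  1.000e-03] w 0.0561
t 44.97 ee [ 0.382  -0.4204  0.2213] [-3.141e+00 -0.000e+00  2.000e-03] w 0.0561
```

View pics/t24c.png

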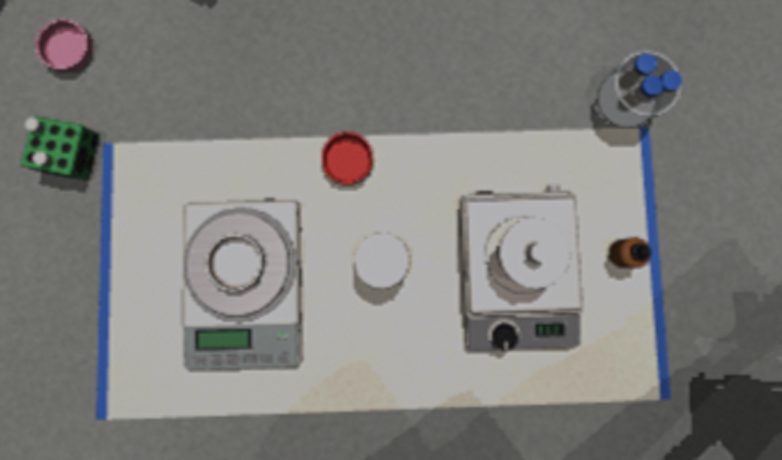

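View pics/s24c.png

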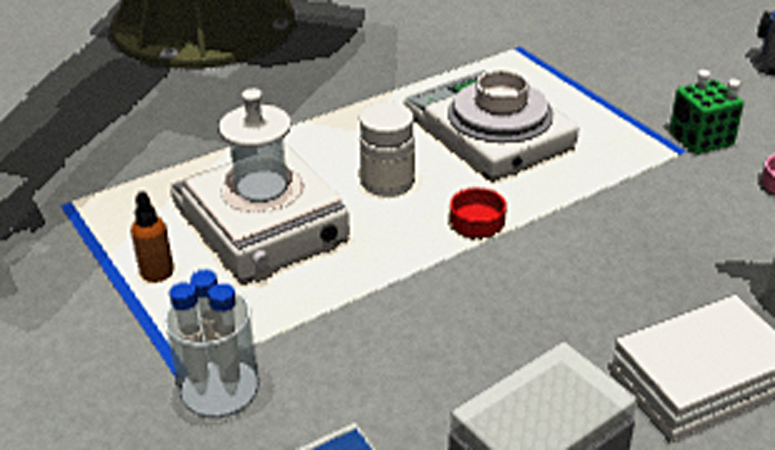

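Run:
```python
from h import *
import pickle
p,_=pickle.load(open("pics/t24.pkl","rb"));s,_=pickle.load(open("pics/s24.pkl","rb"))
f=lambda c,r:(c/2.3+140-.3,r/2.3+150-.3)
S=np.array([.462,-.123]);B=np.array([.449,.1765])
P={n:pix2plane(p,*f(c,r),z)[:2] for n,c,r,z in [("cover",535,253,.13),("dish",236,263,.076),("pan",240,263.5,.05),("jar",382,260,.085),("drop",638,251,.093),("stir",523,254,.054)]}
ey=(B-S)/np.linalg.norm(B-S); ex=np.array([ey[1],-ey[0]])
for n,v in P.items(): print(n,v.round(4),"line-x",round(float((v-S)@ex),4),"along",round(float((v-S)@ey),4))
# overlay expected outlines
for tag,pp,x0,y0,w,h,k in [("t24",p,190,210,250,110,3),("s24",s,190,140,200,110,4)]:
    c=cv2.resize(cv2.imread(f"pics/{tag}.png")[y0:y0+h,x0:x0+w],None,fx=k,fy=k,interpolation=cv2.INTER_NEAREST)
    for cx,cy,z,r in [(.462,-.123,.13,.034),(.462,-.123,.054,.026),(.449,.1765,.05,.053),(.449,.1765,.076,.029),(.4555,.0268,0.001,.029),(.4555,.0268,.085,.028),(.4672,-.2418,.001,.0165),(.4672,-.2418,.055,.0165)]:
        q=np.array([proj(pp,[cx+r*np.cos(a),cy+r*np.sin(a),z]) for a in np.linspace(0,6.283,60)])
        cv2.polylines(c,[((q-[x0,y0]+.5)*k).astype(np.int32)],True,(0,0,255),1)
    cv2.imwrite(f"pics/{tag}ov.png",c)
```

```text
cover [ 0.4606 -0.1226] line-x -0.0014 along 0.0004
dish [0.4481 0.1732] line-x -0.001 along 0.2965
pan [0.4478 0.1738] line-x -0.0013 along 0.2971
jar [0.4528 0.0247] line-x -0.0028 along 0.148
drop [ 0.4646 -0.2328] line-x -0.0021 along -0.1098
stir [ 0.4611 -0.1227] line-x -0.0009 along 0.0003
```

View pics/t24ov.png

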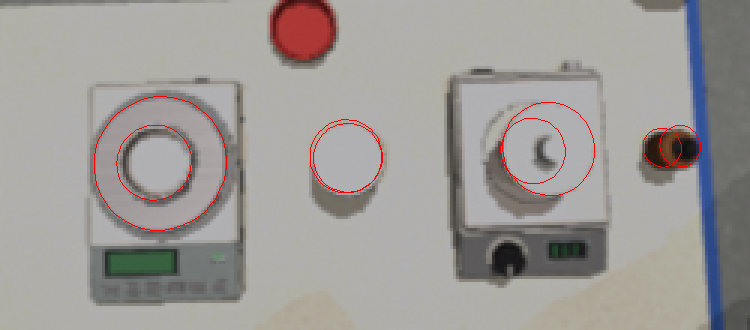

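View pics/s24ov.png

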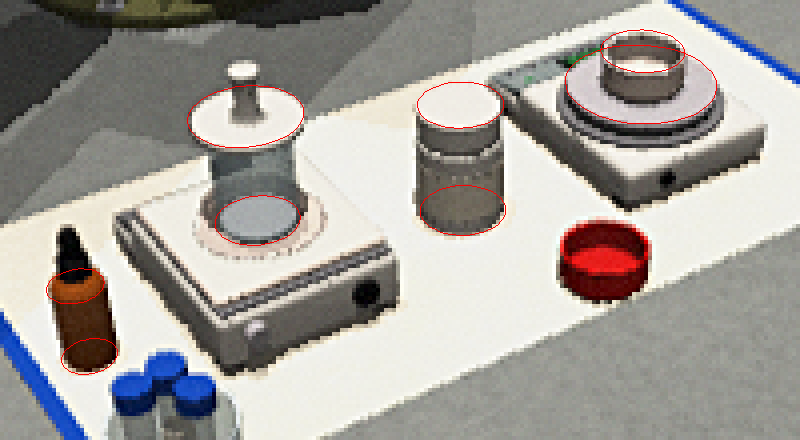

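```bash
python3 -c "
from station import ctrl
print(ctrl.get_obs()['joint_vel'].round(4)); print(ctrl.hand_in())"
```

```text
[ 0.0037 -0.0005 -0.0004 -0.0001 -0.002  -0.0011]
the job is handed in; nothing more can be done
None
```

The station is set out and the job was handed in at about 45 s, well inside the 144 s limit; `hand_in` reports no verdict.

- **Placed:** I stood the beaker in the middle of the stirrer plate and put the knobbed cover on it. The white dish went on the balance pan and the jar midway on the line. The dropper bottle went in the same line, outboard of the stirrer and about 40 mm clear of its housing.
- **Final positions:** In the last top and scene pictures, the cover, dish and jar lay within about 3 mm of where they should be. Everything stood upright and released, with the gripper clear of it all.
- **Left alone:** The green tube block, the beaker of tubes and the red and pink dishes looked unmoved.
- **Checks that disagreed:** Reading the dropper's bulb in the top picture put it about 110 mm from the stirrer's middle. The arm's pose at release and the outlines drawn on the scene picture gave about 119 mm. Both are within the allowed 103.5 to 134.5 mm. The top camera also put the pan's middle about 3 mm nearer the stirrer than the wrist camera did; I trusted the wrist camera because it matched the stated 300 mm spacing.

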